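Close the storage jars on the cafe bar

ROBOT

A 7-joint arm with a two-finger parallel gripper is mounted at the origin on a cart in front of the work surface, level with it; the furniture and walls round the work are solid. World frame = base frame: x ahead of the robot, y to its left, z up, the work surface at z = 0. Lengths are in m, angles in rad, forces in N, time in s.
With the tool pointing down it reaches from about 0.4 to 0.85 m from the base axis. Payload 10.4 kg.
Tool frame: the origin (TCP) lies at the centre of the arm's flange, where the gripper is bolted on; the fingertips stand 173 mm ahead of it and the grasp point (between the pads) lies 155 mm ahead of it; z points along the fingers, y is the line along which they close (so a half turn about z gives the same grasp; the last joint's range is limited). The gripper opens to 85 mm and grips with 20 to 120 N. Pads are 22 mm wide; open, the fingers measure 114 mm over their backs; the gripper's body (76 mm by 85 mm) begins 54 mm behind the grasp point. The pads swing forward as they close: fully open they stand 13 mm farther back than shut.
Start: joints at [-1.25, 0.332, -0.065, 1.46, 0.022, 1.35, -0.088], TCP at [0.211, 0.588, 0.405] pointing down, gripper open.
Joint ranges: [-2.6, 2.6], [-0.5, 2.12], [-1.47, 1.34], [0.16, 2.42], [-1.27, 4.41], [0.06, 2.06], [-2.6, 2.6]. Speed limits (rad/s): [2.22, 2.22, 2.79, 2.79, 3.14, 3.14, 3.14].

INTERFACE

Orientations are given as a unit quaternion [x, y, z, w].
In Python, from workcell import manip, viewer, finder gives the robot as it stands.
- The arm moves only by the tool arm_command, never from a script. Its argument "plan" is a list of rows, each an object with "dp": the shift along the tool's x, y, z in mm, a list of three; "spin": the turn about the tool's z in rad. A call has 1 to 5 rows; each row shifts and turns the commanded pose from where the row before left it, along the tool's axes as they then stand; what a row does not reach is not made up. A row lasts 1/10 s, in which the tool goes at most 50 mm and 8.59 degrees, less where a joint would pass 70% of its speed; a pose out of reach is approached as far as the arm can. A call is refused whole if a number of a shift passes 50 or a number of a turn 0.15, either way. A call with a gripper value outside its range is refused whole. "grip" is the closure, from -1 (fully open) to 1 (shut), set as the call begins (left out, the last holds). The fingers move at their own pace and stop on an object; "newtons" is the grip in N (left out, the last holds). Time passes only in rows, so rows that do not move let the fingers close. It gives the time, the measured TCP pose, the force, the opening and the grip force at its end, in the units of the state.
- manip.get_obs(): the state, without advancing time (a new reading comes with each control period).
- viewer.camera(name): name is "side" or "top"; returns the picture (480x640x3 uint8, blue, green, red); there is no depth.
- viewer.camera_params(name): a dict with "vertical_fov" (degrees; the focal length in pixels is half the picture's height over the tangent of half this angle, whatever the lens; pixels are square), "cx", "cy" (the principal point, pixels), "k1" (the pictures are not rectified: a ray, as slopes to the right and down, at radius r is drawn at 1 + k1 r^2 times it, then the intrinsics apply), "R" (3x3) and "t" (3): a world point X has camera coordinates R X + t. Camera axes: x right, y down, z forward; pixel columns grow to the right and rows downward; lengths in m; the calibration is good to about 2 mm. A picture is of the moment at which its call begins. camera_params takes no time and is no camera call.
- manip.hand_in(): hands the job in; it is judged then, once.
Trained networks look in the newest picture that a camera, given by its name, has taken for a name from the list of things; names that differ only in an ending like _2 or _b are one class to them, and where a whole thing is asked for, a point or a joint stands for the part that bears it (a point fixed in the world has none). Each returns a list of dicts, best first, with "score" (0 to 1); they miss things now and then, are a little off and sometimes report something else, mostly with a low value. They report only what shows in the picture. A call takes as long as a camera call. They do not tell look-alikes from the thing itself.
- finder.find_in(camera, thing): "position" ([x, y, z] in m, in world coordinates, good to about 4 mm: the middle of the surface that is visible of it).
The state is a dict: "clock": time; "joint_pos": joint angles; "joint_velocities": joint speeds; "tau": joint torques, N m; "position": TCP position; "ee_rot": TCP orientation; "ft_force": force on the tool from outside, world axes, zero at the start; "torque": the same for the moment, N m; "grip_width": opening from 0.0 (shut) to 1.0 (fully open); "grasp_force": force on a finger pad.
Only numpy, scipy, OpenCV 4.12 (cv2) and the standard library are available. Lean on these libraries where they do the work, as an engineer would, in place of code of your own. Each camera call takes 0.05 s, during which the arm holds its last target. There are 200 camera calls.

TASK

The four stoneware jars on the bar - coffee beans, sugar, tea and cinnamon - stand open and are going stale. Lay the small white spoon from the counter back inside the brown jar, on the beans, and then close every jar: set each lid gently on the jar of its own colour and size, so that the plug drops into the mouth and the flange sits level on the rim. Leave the jars standing where they are and do not disturb the stem glass.

Things in the scene. Friction and masses are not known exactly. Their poses are not given: they have to be found in the camera images.
- brown_lid: Loose round stoneware lid, glazed reddish brown, right side up. Flange 114 mm across, 6 mm thick; below it a 12 mm deep clay plug tapering from 94 to 86 mm across; on top an upright round beech knob, 24 mm across, 24 mm tall. Origin: centre of the plug's bottom; flange underside 12 mm, knob foot 18 mm, knob top 42 mm above it; z up. About 0.19 kg.
- brown_jar: Loose open round stoneware jar, glazed reddish brown, filled with a firm bed of coffee beans up to 82 mm above its origin; 110 mm across, 118 mm tall, straight 5 mm wall, mouth 100 mm across. Origin: centre of its underside, z up. With its own lid seated, the lid's origin stands 106 mm above the jar's. About 0.85 kg.
- blue_lid: Loose round stoneware lid, glazed blue, right side up. Flange 100 mm across, 6 mm thick; below it a 12 mm deep clay plug tapering from 80 to 72 mm across; on top an upright round beech knob, 24 mm across, 24 mm tall. Origin: centre of the plug's bottom; flange underside 12 mm, knob foot 18 mm, knob top 42 mm above it; z up. About 0.15 kg.
- blue_jar: Loose open round stoneware jar, glazed blue, holds sugar lumps; 96 mm across, 106 mm tall, straight 5 mm wall, mouth 86 mm across. Origin: centre of its underside, z up. With its own lid seated, the lid's origin stands 94 mm above the jar's. About 0.70 kg.
- green_lid: Loose round stoneware lid, glazed sage green, right side up. Flange 86 mm across, 6 mm thick; below it a 12 mm deep clay plug tapering from 66 to 58 mm across; on top an upright round beech knob, 24 mm across, 24 mm tall. Origin: centre of the plug's bottom; flange underside 12 mm, knob foot 18 mm, knob top 42 mm above it; z up. About 0.12 kg.
- green_jar: Loose open round stoneware jar, glazed sage green, holds tea sachets; 82 mm across, 96 mm tall, straight 5 mm wall, mouth 72 mm across. Origin: centre of its underside, z up. With its own lid seated, the lid's origin stands 84 mm above the jar's. About 0.60 kg.
- white_lid: Loose round stoneware lid, glazed white, right side up. Flange 72 mm across, 6 mm thick; below it a 12 mm deep clay plug tapering from 52 to 44 mm across; on top an upright round beech knob, 24 mm across, 24 mm tall. Origin: centre of the plug's bottom; flange underside 12 mm, knob foot 18 mm, knob top 42 mm above it; z up. About 0.09 kg.
- white_jar: Loose open round stoneware jar, glazed white, holds cinnamon sticks; 68 mm across, 86 mm tall, straight 5 mm wall, mouth 58 mm across. Origin: centre of its underside, z up. With its own lid seated, the lid's origin stands 74 mm above the jar's. About 0.50 kg.
- spoon: The beans' own short white porcelain spoon, lying loose on the counter: 79 mm long along its own y, at most 21 mm wide, 14 mm tall, rigid, about 0.02 kg. Origin: centre of its underside, z up. Lying on the beans in the brown jar its origin is about 82 mm above the jar's.
- tasting_glass: Bystander: clear stem glass, 77 mm across, 186 mm tall, standing to the right of the jars. Origin: centre of its foot, z up. Not to be disturbed.
There are look-alikes about, which are no part of the job. What is shaped like the green_jar but red is not meant.

How it is judged:
By the outcome, as a careful person would: the job done as asked, in the order asked, and still so for the second after the job is handed in, with the robot touching nothing.
It also fails if it takes over 128 s, if anything falls off the work surface, if the arm or the gripper's body presses on something with over 40 N, if the wrist force passes 120 N, or if a joint passes its speed limit or range.

## Working session

There is one attempt and no reset: what is moved stays moved. The work goes in short steps, Python scripts to look and compute and a tool call to move; the robot and the scene stay as the last step left them, time stands still between calls to the robot, and variables do not carry over. Pictures are saved under pics/ and viewed, at most 14 in all, crops included, and the job is handed in when it is done.

Besides the shell and the picture viewer there is one more tool, called by a JSON object that holds its "api" and its "payload", one argument or row to a line. arm_command: Moves the arm, as the interface text tells. Its arguments: {"type":"object","properties":{"plan":{"type":"array","items":{"type":"object","properties":{"dp":{"type":"array","items":{"type":"number"}},"spin":{"type":"number"}}}},"grip":{"type":"number"},"newtons":{"type":"number"}},"required":["plan"]}

```bash
mkdir -p pics; cat > h.py <<'E'
import numpy as np, cv2
from workcell import manip, viewer, finder
def P(n): return viewer.camera_params(n)
def proj(n,X):
    p=P(n); f=240/np.tan(np.radians(p["vertical_fov"])/2)
    c=np.array(p["R"])@np.array(X,float)+np.array(p["t"]).ravel(); s=c[:2]/c[2]; s=s*(1+p["k1"]*(s@s))
    return s*f+[p["cx"],p["cy"]]
def unproj(n,uv,z):
    p=P(n); f=240/np.tan(np.radians(p["vertical_fov"])/2)
    d=(np.array(uv,float)-[p["cx"],p["cy"]])/f; s=d.copy()
    for _ in range(20): s=d/(1+p["k1"]*(s@s))
    R=np.array(p["R"]); t=np.array(p["t"]).ravel()
    o=-R.T@t; r=R.T@np.array([s[0],s[1],1]); return o+r*(z-o[2])/r[2]
def snap(n,fn):
    im=viewer.camera(n); cv2.imwrite("pics/"+fn,im); return im
E
python3 - <<'E'
from h import *
o=manip.get_obs(); print(o)
for c in("side","top"):
    snap(c,c+"0.png"); p=P(c); R=np.array(p["R"]); print(c,p["vertical_fov"],-R.T@np.array(p["t"]).ravel(),R[2])
    for n in "brown_lid brown_jar blue_lid blue_jar green_lid green_jar white_lid white_jar spoon tasting_glass".split():
        for d in finder.find_in(c,n)[:3]:
            print(c,n,round(d["score"],2),np.round(d["position"],3),np.round(proj(c,d["position"])))
E
```

```text
{'clock': 0.0, 'joint_pos': array([-1.24961258,  0.33286834, -0.06469748,  1.46093441,  0.0215995 ,
        1.34989237, -0.08845725]), 'joint_velocities': array([-0.00011604,  0.00151535, -0.00117604,  0.00068245, -0.00102415,
       -0.00258373,  0.00075048]), 'tau': array([-1.05661878e-03, -6.25445223e+01,  4.84735309e-02, -3.91595006e+01,
        1.62052590e-02,  9.82669619e-03, -9.23198883e-06]), 'position': array([0.21061017, 0.58831144, 0.40392126]), 'ee_rot': array([ 1.71016505e-01,  9.85267913e-01, -6.97973737e-04, -8.80489152e-05]), 'ft_force': array([-0.81704024, -0.68416369, -0.68007375]), 'torque': array([-0.02666316,  0.01846132, -0.01669616]), 'grasp_force': 0.0, 'grip_width': 1.0038215490073656}
side 49.544713465461385 [ 0.34473152 -1.15795997  1.00939774] [ 0.13486569  0.74663691 -0.65141736]
side brown_lid 0.56 [ 0.451 -0.344  0.018] [299. 318.]
side brown_jar 0.89 [0.546 0.305 0.081] [297. 152.]
side blue_lid 0.84 [ 0.469 -0.047  0.017] [289. 238.]
side blue_lid 0.6 [ 0.451 -0.345  0.018] [299. 319.]
side blue_jar 0.6 [0.653 0.03  0.079] [347. 198.]
side green_lid 0
[... 769 characters left out ...]
2. 276.]
top blue_jar 0.81 [0.658 0.063 0.077] [279. 188.]
top blue_jar 0.51 [0.548 0.341 0.083] [159. 231.]
top green_lid 0.89 [ 0.455 -0.193  0.016] [381. 275.]
top green_jar 0.86 [ 0.625 -0.282  0.07 ] [421. 205.]
top green_jar 0.85 [ 0.694 -0.498  0.066] [511. 179.]
top white_lid 0.85 [0.444 0.105 0.02 ] [261. 277.]
top white_lid 0.63 [ 0.45  -0.193  0.02 ] [381. 277.]
top white_jar 0.85 [ 0.668 -0.096  0.056] [345. 187.]
top white_jar 0.7 [ 0.467 -0.041  0.019] [320. 269.]
top spoon 0.48 [0.472 0.232 0.004] [212. 264.]
top tasting_glass 0.93 [ 0.567 -0.427  0.117] [488. 228.]
top tasting_glass 0.41 [ 0.45  -0.338  0.016] [440. 279.]
top tasting_glass 0.24 [0.548 0.341 0.087] [159. 230.]
```

View pics/top0.png

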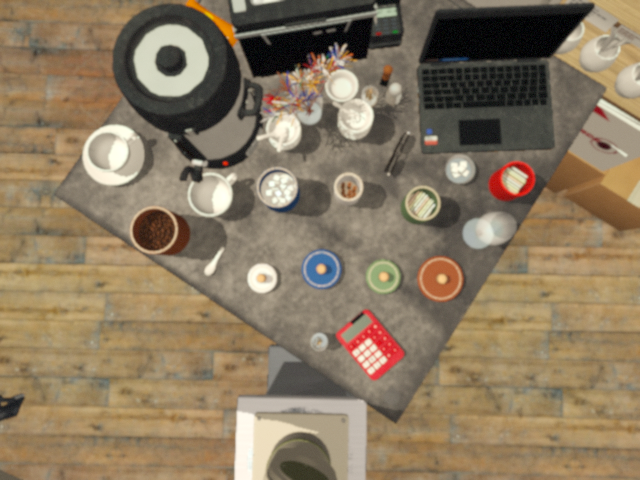

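View pics/side0.png

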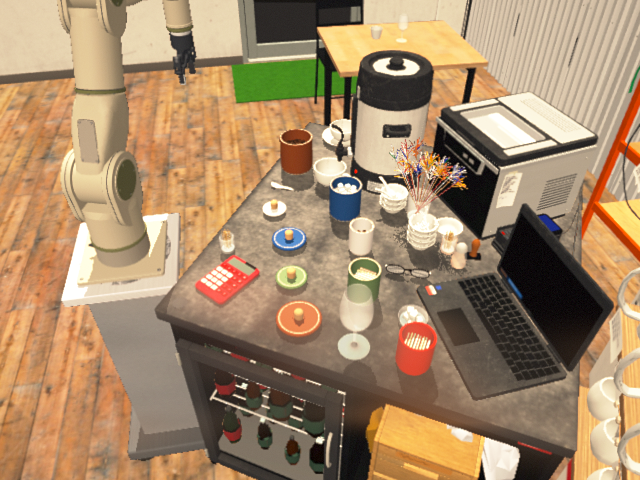

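Top view: the spoon is at (214,262). Lids: white (262,278), blue (321,269), green (383,276), brown (441,278). Jars: brown (160,231), blue (278,189), white (348,188), green (421,205).

Could be mistaken: the red jar (513,180) for the green one, the white mug (211,194) or cups (342,87)/(355,118) for the white jar, and the spoons in the cups at (270,132) or on the right shelf (605,45) for the spoon. By colour and description I choose the ones listed above. Next I fit their outlines precisely and check in a crop.

```bash
cat > fit.py <<'E'
from h import *
from scipy.optimize import minimize
S=4
def circ(x,y,z,r): 
    a=np.linspace(0,2*np.pi,48,endpoint=False); return [(x+r*np.cos(t),y+r*np.sin(t),z) for t in a]
def poly(c,xy,rings):
    pts=np.array([proj(c,q) for z,r in rings for q in circ(xy[0],xy[1],z,r)],np.float32)
    return cv2.convexHull(pts)
GEO={"brown_jar":[(0,.055),(.118,.055)],"blue_jar":[(0,.048),(.106,.048)],"green_jar":[(0,.041),(.096,.041)],"white_jar":[(0,.034),(.086,.034)],
"brown_lid":[(.012,.057),(.018,.057)],"blue_lid":[(.012,.05),(.018,.05)],"green_lid":[(.012,.043),(.018,.043)],"white_lid":[(.012,.036),(.018,.036)]}
def cmask(im,col):
    h,s,v=cv2.split(cv2.cvtColor(im,cv2.COLOR_BGR2HSV)); h=h.astype(int)
    if col=="brown": m=((h<14)|(h>172))&(s>110)&(v>40)
    if col=="blue": m=(h>98)&(h<125)&(s>110)&(v>40)
    if col=="green": m=(h>32)&(h<85)&(s>45)&(v>40)
    if col=="white": m=(s<60)&(v>150)
    return m.astype(np.uint8)
def fit(c,im,name,xy0,rad=50):
    h=poly(c,xy0,GEO[name]); roi=np.zeros(im.shape[:2],np.uint8)
    cv2.fillConvexPoly(roi,np.round(h).astype(int),1); roi=cv2.dilate(roi,np.ones((15,15)))
    big=cv2.resize(im,None,fx=S,fy=S,interpolation=cv2.INTER_CUBIC)
    m=cmask(big,name.split("_")[0])*cv2.resize(roi,None,fx=S,fy=S,interpolation=0)
    m=cv2.morphologyEx(m,cv2.MORPH_OPEN,np.ones((5,5)))
    n,l,st,_=cv2.connectedComponentsWithStats(m); k=1+np.argmax(st[1:,4])
    hull=cv2.convexHull(cv2.findNonZero((l==k).astype(np.uint8)))
    M=np.zeros(m.shape,np.uint8); cv2.fillConvexPoly(M,hull,1)
    def cost(xy):
        p=(poly(c,xy,GEO[name])+.5)*S-.5; Q=np.zeros_like(M); cv2.fillConvexPoly(Q,np.round(p*16).astype(int),1,shift=4)
        return 1-(M&Q).sum()/(M|Q).sum()
    r=minimize(cost,xy0,method="Nelder-Mead",options=dict(initial_simplex=np.array(xy0)+[[0,0],[.012,0],[0,.012]],xatol=2e-4,fatol=1e-4))
    return r.x,1-r.fun
E
cat > m1.py <<'E'
from fit import *
X=dict(brown_lid=(.452,-.338),brown_jar=(.548,.34),blue_lid=(.468,-.042),blue_jar=(.66,.06),green_lid=(.452,-.198),green_jar=(.625,-.28),white_lid=(.443,.103),white_jar=(.67,-.1))
T=cv2.imread("pics/top0.png");Sd=cv2.imread("pics/side0.png"); big=cv2.resize(T[140:320,110:520],None,fx=1.9,fy=1.9,interpolation=2)
for n,x in X.items():
    out=[]
    for c,im in(("top",T),("side",Sd)):
        r,q=fit(c,im,n,x); out+=[np.round(r,4),round(q,3)]
        if c=="top": cv2.polylines(big,[np.round((poly(c,r,GEO[n])-[110,140])*1.9).astype(int)],True,(0,255,255),1)
    print(n,*out)
m=cmask(T,"white"); r=np.zeros_like(m); r[240:285,195:235]=1; pts=cv2.findNonZero(m*r).reshape(-1,2)
w=np.array([unproj("top",p,.006)[:2] for p in pts]); c=w.mean(0); u,s,v=np.linalg.svd(w-c); pr=(w-c)@v.T
print("spoon c",c,"axis",v[0],"ext",pr.min(0),pr.max(0)); mid=c+v[0]*(pr[:,0].min()+pr[:,0].max())/2; print("mid",mid)
for a in np.linspace(pr[:,0].min(),pr[:,0].max(),7)[:-1]:
    k=(pr[:,0]>=a)&(pr[:,0]<a+.0135); print(round(a,3),np.round(np.ptp(pr[k,1]),4),np.round(w[k].mean(0),4))
cv2.imwrite("pics/fit0.png",big)
cv2.imwrite("pics/sp.png",cv2.resize(T[235:290,185:245],None,fx=8,fy=8,interpolation=2))
E
python3 m1.py
```

```text
Traceback (most recent call last):
  File "m1.py", line 7, in <module>
    r,q=fit(c,im,n,x); out+=[np.round(r,4),round(q,3)]
        ~~~^^^^^^^^^^
  File "fit.py", line 30, in fit
    r=minimize(cost,xy0,method="Nelder-Mead",options=dict(initial_simplex=np.array(xy0)+[[0,0],[.012,0],[0,.012]],xatol=2e-4,fatol=1e-4))
  File "fit.py", line 28, in cost
    p=(poly(c,xy,GEO[name])+.5)*S-.5; Q=np.zeros_like(M); cv2.fillConvexPoly(Q,np.round(p*16).astype(int),1,shift=4)
       ~~~~^^^^^^^^^^^^^^^^
  File "fit.py", line 7, in poly
    pts=np.array([proj(c,q) for z,r in rings for q in circ(xy[0],xy[1],z,r)],np.float32)
                  ~~~~^^^^^
  File "h.py", line 5, in proj
    p=P(n); f=240/np.tan(np.radians(p["vertical_fov"])/2)
  File "h.py", line 3, in P
    def P(n): return viewer.camera_params(n)
                     ~~~~~~~~~~~~~~~~~~~~^^^
ValueError: time passes only in moves, steps and waits
```

Parameters need caching.

```bash
sed -i 's/^import numpy/import functools, numpy/; s/^def P(n)/@functools.cache\ndef P(n)/' h.py; python3 m1.py
```

```text
brown_lid [ 0.4499 -0.3392] 0.969 [ 0.4528 -0.3223] 0.637
brown_jar [0.547  0.3365] 0.554 [0.5471 0.3474] 0.944
blue_lid [ 0.4791 -0.0396] 0.536 [ 0.4706 -0.022 ] 0.503
blue_jar [0.5881 0.0188] 0.094 [0.6566 0.0737] 0.609
green_lid [ 0.4593 -0.1912] 0.581 [ 0.4548 -0.1765] 0.464
green_jar [ 0.5959 -0.2436] 0.253 [ 0.6315 -0.2649] 0.385
white_lid [0.4315 0.1117] 0.413 [0.4414 0.1058] 0.953
white_jar [ 0.6672 -0.1042] 0.905 [ 0.6659 -0.0948] 0.811
spoon c [0.45908363 0.21921324] axis [0.52919867 0.84849795] ext [-0.05654497 -0.04869698] [0.05905618 0.05604196]
mid [0.45974809 0.22027862]
-0.057 0.0268 [0.4324 0.1798]
-0.037 0.0585 [0.4454 0.192 ]
-0.018 0.0151 [0.4289 0.2246]
0.001 0.0793 [0.4681 0.2262]
0.021 0.1034 [0.4734 0.2405]
0.04 0.031 [0.4743 0.2671]
```

View pics/fit0.png

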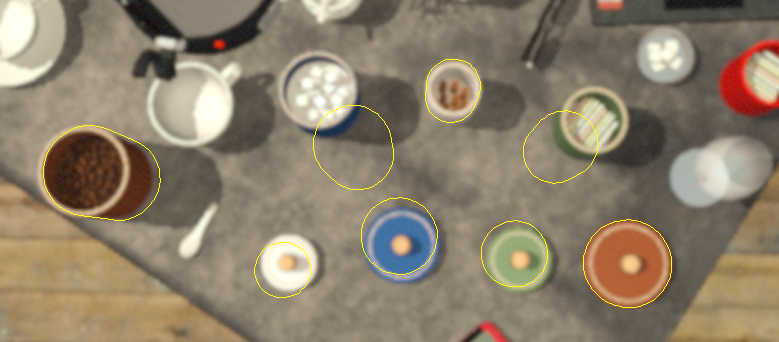

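View pics/sp.png

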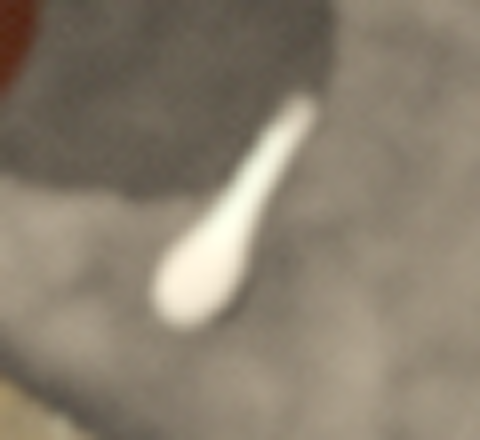

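The crop confirms the spoon (bowl about (209,271), handle tip (223,248)) and that the picked jars and lids are the right ones. My colour masks fail on the cream rims and lighting, so I'll fit by edge strength along projected circles instead.

```bash
cat > efit.py <<'E'
from h import *
from scipy.optimize import minimize
A=np.linspace(0,2*np.pi,90,endpoint=False); CS=np.c_[np.cos(A),np.sin(A)]
J=lambda h,r:[(h,r),(h,r-.005)]
L=lambda r:[(.018,r),(.042,.012)]
GEO=dict(brown_jar=J(.118,.055),blue_jar=J(.106,.048),green_jar=J(.096,.041),white_jar=J(.086,.034),brown_lid=L(.057),blue_lid=L(.05),green_lid=L(.043),white_lid=L(.036))
def ring(c,xy,z,r): return np.array([proj(c,(xy[0]+r*a,xy[1]+r*b,z)) for a,b in CS])
def grads(im):
    g=cv2.GaussianBlur(im.astype(np.float32),(0,0),1)
    return [cv2.Sobel(g,cv2.CV_32F,1,0)/8,cv2.Sobel(g,cv2.CV_32F,0,1)/8]
def score(c,G,xy,rings):
    s=0
    for z,r in rings:
        p=ring(c,xy,z,r); n=p-p.mean(0); n/=np.linalg.norm(n,axis=1)[:,None]
        m=p.astype(np.float32)[None]
        gx=cv2.remap(G[0],m,None,cv2.INTER_LINEAR)[0]; gy=cv2.remap(G[1],m,None,cv2.INTER_LINEAR)[0]
        s+=np.sqrt(np.abs(gx*n[:,:1]+gy*n[:,1:]).max(1)+.1).mean()
    return s
def efit(c,im,rings,xy0,w=.02):
    G=grads(im); g=np.arange(-w,w+1e-6,.004)
    b=max(((score(c,G,(xy0[0]+a,xy0[1]+d),rings),xy0[0]+a,xy0[1]+d) for a in g for d in g))
    r=minimize(lambda x:-score(c,G,x,rings),b[1:],method="Nelder-Mead",options=dict(initial_simplex=np.array(b[1:])+[[0,0],[.003,0],[0,.003]],xatol=1e-4,fatol=1e-4))
    return r.x,-r.fun
X=dict(brown_lid=(.452,-.338),brown_jar=(.548,.35),blue_lid=(.468,-.042),blue_jar=(.66,.065),green_lid=(.452,-.194),green_jar=(.63,-.28),white_lid=(.443,.104),white_jar=(.67,-.1))
E
cat > m2.py <<'E'
from efit import *
ims={c:cv2.imread(f"pics/{c}0.png") for c in("top","side")}; can={}
big={c:cv2.resize(i,None,fx=3,fy=3,interpolation=2) for c,i in ims.items()}
for n,x in X.items():
    out=[]
    for c in ims:
        r,q=efit(c,ims[c],GEO[n],x); out+=[np.round(r,4),round(q,2)]
        for z,rr in GEO[n]: cv2.polylines(big[c],[np.round(ring(c,r,z,rr)*3+1).astype(int)],True,(0,255,255),1)
    print(n,*out)
T=ims["top"]; m=(T[240:285,200:235].min(2)>150).astype(np.uint8)
_,l,st,_=cv2.connectedComponentsWithStats(m); k=1+np.argmax(st[1:,4]); pts=cv2.findNonZero((l==k).astype(np.uint8)).reshape(-1,2)+[200,240]
w=np.array([unproj("top",p,.008)[:2] for p in pts]); c=w.mean(0); u,s,v=np.linalg.svd(w-c); pr=(w-c)@v.T
print("spoon c",c,"axis",v[0],"ext",pr.min(0),pr.max(0),"mid",c+v[0]*(pr[:,0].min()+pr[:,0].max())/2)
a=big["top"][450:870,360:1380]; b=big["side"][360:1050,750:1260]
cv2.imwrite("pics/f1.png",np.vstack([cv2.resize(a,(760,313)),cv2.resize(cv2.resize(b,None,fx=.41,fy=.41),(209,283)) @ np.eye(3) if 0 else np.zeros((1,760,3))]))
cv2.imwrite("pics/f2.png",cv2.resize(b,None,fx=.85,fy=.85))
E
python3 m2.py
```

```text
brown_lid [ 0.4501 -0.3373] 9.73 [ 0.4491 -0.3399] 9.74
brown_jar [0.5453 0.3387] 9.35 [0.5467 0.3355] 9.18
blue_lid [ 0.4674 -0.0424] 10.27 [ 0.4662 -0.0454] 10.65
blue_jar [0.6484 0.0631] 8.54 [0.6564 0.0592] 12.88
green_lid [ 0.4521 -0.1956] 8.87 [ 0.4516 -0.1958] 8.45
green_jar [ 0.6224 -0.278 ] 8.64 [ 0.626 -0.28 ] 10.91
white_lid [0.4417 0.1026] 9.95 [0.4415 0.1011] 10.38
white_jar [ 0.6669 -0.109 ] 8.21 [ 0.6621 -0.1002] 8.89
spoon c [0.47468272 0.22933606] axis [-0.86102394  0.50856442] ext [-0.04487056 -0.01129303] [0.0322871  0.01116021] mid [0.48010005 0.22613631][ WARN:0@20.020] global loadsave.cpp:1063 imwrite_ Unsupported depth image for selected encoder is fallbacked to CV_8U.
```

View pics/f1.png

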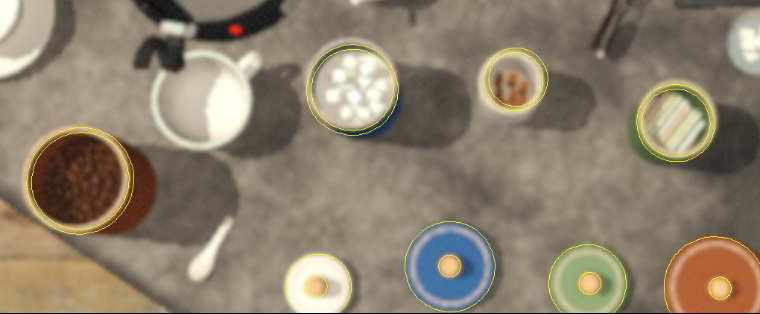

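View pics/f2.png

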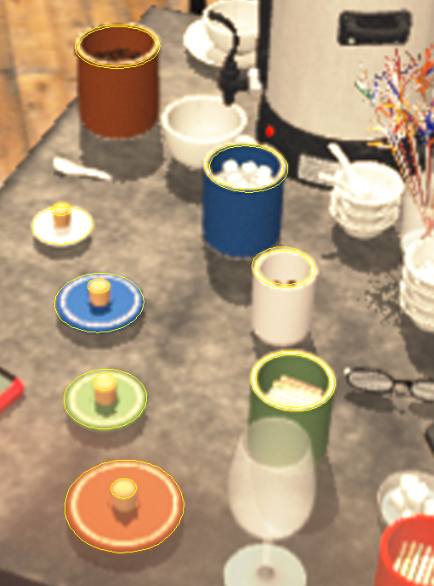

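Side-camera fits sit exactly on all rims and lids. Top fits are good for lids but pulled for the jars, so I refit those narrowly from the side seed and plan the spoon reach.

```bash
cat > go.py <<'E'
import sys
from h import *
from scipy.spatial.transform import Rotation as Ro
def plan(x,y,z,ydeg=None):
    o=manip.get_obs(); R=Ro.from_quat(o["ee_rot"]).as_matrix(); d=R.T@(np.array([x,y,z])-o["position"])*1000
    a=np.degrees(np.arctan2(R[1,1],R[0,1])); s=""
    if ydeg is not None: s=" spin %.3f"%np.radians(-((ydeg-a+90)%180-90))
    print("t%.2f pos"%o["clock"],np.round(o["position"],4),"F",np.round(o["ft_force"],1),"w %.3f g %.1f"%(o["grip_width"],o["grasp_force"]),"yaw %.1f"%a,"tool dp",np.round(d,1),"/5",np.round(d/5,1),s,"tilt",np.round(R[:2,2],4))
if __name__=="__main__": plan(*map(float,sys.argv[1:]))
E
python3 - <<'E'
from efit import *
T=cv2.imread("pics/top0.png")
for n,x in dict(brown_jar=(.5467,.3355),blue_jar=(.6564,.0592),green_jar=(.626,-.28),white_jar=(.6621,-.1002)).items():
    for rr in (GEO[n],GEO[n][:1],GEO[n][1:]):
        r,q=efit("top",T,rr,x,.008); print(n,np.round(r,4),round(q,2))
E
python3 go.py .476 .2285 .28 59.4
```

```text
brown_jar [0.5453 0.3387] 9.35
brown_jar [0.5437 0.3404] 4.42
brown_jar [0.5476 0.3442] 5.11
blue_jar [0.6483 0.0631] 8.54
blue_jar [0.6558 0.0651] 4.63
blue_jar [0.648  0.0593] 4.94
green_jar [ 0.6224 -0.278 ] 8.64
green_jar [ 0.627  -0.2796] 4.84
green_jar [ 0.6188 -0.2802] 4.31
white_jar [ 0.6671 -0.1089] 8.21
white_jar [ 0.6631 -0.1038] 4.44
white_jar [ 0.6645 -0.0965] 4.17
t1.10 pos [0.2107 0.5884 0.4047] F [ 0.4 -0.2  0.8] w 0.999 g 0.0 yaw 70.3 tool dp [-371.1 -249.5  124.7] /5 [-74.2 -49.9  24.9]  spin 0.190 tilt [0.     0.0001]
```

{"api": "arm_command", "payload": {
  "plan": [
    {"dp":[-37,-25,8]},
    {"dp":[-37,-25,8]},
    {"dp":[-37,-25,8]},
    {"dp":[-37,-25,8]},
    {"dp":[-37,-25,8]}
  ],
  "grip": 0,
  "newtons": 25
}}

```text
invalid input at $.plan[0]: expected keys dp, spin
```

{"api": "arm_command", "payload": {
  "plan": [
    {"dp":[-37,-25,8]},
    {"dp":[-37,-25,8]},
    {"dp":[-37,-25,8]},
    {"dp":[-37,-25,8]},
    {"dp":[-37,-25,8]}
  ]
}}

```text
invalid input at $.plan[0]: expected keys dp, spin
```

{"api": "arm_command", "payload": {
  "plan": [
    {"dp":[0,0,20],"spin":0.1},
    {"dp":[0,0,20],"spin":0.09},
    {"dp":[0,0,0]},
    {"dp":[0,0,0]}
  ]
}}

```text
invalid input at $.plan[2]: expected keys dp, spin
```

```bash
python3 go.py .476 .2285 .177 59.4
```

```text
t1.10 pos [0.2107 0.5884 0.4047] F [ 0.4 -0.2  0.8] w 0.999 g 0.0 yaw 70.3 tool dp [-371.1 -249.5  227.7] /5 [-74.2 -49.9  45.5]  spin 0.190 tilt [0.     0.0001]
```

{"api": "arm_command", "payload": {
  "plan": [
    {"dp":[-37,-25,8],"spin":0},
    {"dp":[-37,-25,8],"spin":0},
    {"dp":[-37,-25,8],"spin":0},
    {"dp":[-37,-25,8],"spin":0},
    {"dp":[-37,-25,8],"spin":0}
  ],
  "grip": 0,
  "newtons": 25
}}

```text
clock: 1.6
position: [0.3435, 0.4068, 0.3646]
ee_rot: [0.171, 0.985, 0.0, 0.0]
ft_force: [0.6, 1.1, 0.7]
grip_width: 0.496
grasp_force: 0.0
```

{"api": "arm_command", "payload": {
  "plan": [
    {"dp":[-37,-25,8],"spin":0},
    {"dp":[-37,-25,8],"spin":0},
    {"dp":[-37,-25,8],"spin":0},
    {"dp":[-37,-25,8],"spin":0},
    {"dp":[-37,-25,8],"spin":0}
  ]
}}

```text
clock: 2.1
position: [0.4755, 0.2268, 0.3248]
ee_rot: [0.171, 0.985, 0.0, 0.0]
ft_force: [1.0, 0.8, -0.9]
grip_width: 0.504
grasp_force: 0.0
```

{"api": "arm_command", "payload": {
  "plan": [
    {"dp":[0,0,20],"spin":0.1},
    {"dp":[0,0,20],"spin":0.09},
    {"dp":[0,0,0],"spin":0},
    {"dp":[0,0,0],"spin":0}
  ]
}}

```text
clock: 2.5
position: [0.4747, 0.2286, 0.2851]
ee_rot: [0.262, 0.965, -0.0, -0.0]
ft_force: [0.4, 0.1, 0.3]
grip_width: 0.499
grasp_force: 0.0
```

```bash
python3 go.py .476 .2285 .177 59.4
```

```text
t2.50 pos [0.4747 0.2286 0.2851] F [0.4 0.1 0.3] w 0.499 g 0.0 yaw 59.6 tool dp [ -1.2   0.6 108.1] /5 [-0.2  0.1 21.6]  spin 0.003 tilt [-0.0002 -0.0001]
```

{"api": "arm_command", "payload": {
  "plan": [
    {"dp":[-0.3,0.2,30],"spin":0},
    {"dp":[-0.3,0.2,30],"spin":0},
    {"dp":[-0.3,0.2,25],"spin":0},
    {"dp":[-0.3,0,15],"spin":0},
    {"dp":[0,0,7],"spin":0}
  ]
}}

```text
clock: 3.0
position: [0.4761, 0.2287, 0.1775]
ee_rot: [0.262, 0.965, -0.0, -0.0]
ft_force: [-0.3, 0.4, 0.6]
grip_width: 0.499
grasp_force: 0.0
```

{"api": "arm_command", "payload": {
  "plan": [
    {"dp":[0,0,0],"spin":0},
    {"dp":[0,0,0],"spin":0},
    {"dp":[0,0,0],"spin":0},
    {"dp":[0,0,0],"spin":0},
    {"dp":[0,0,0],"spin":0}
  ],
  "grip": 1,
  "newtons": 25
}}

```text
clock: 3.5
position: [0.4765, 0.2286, 0.1787]
ee_rot: [0.264, 0.965, 0.001, 0.001]
ft_force: [0.1, 1.1, 6.0]
grip_width: 0.176
grasp_force: 25.9
```

```bash
python3 - <<'E'
from h import *
snap("side","s1.png"); snap("top","t1.png")
a=cv2.imread("pics/s1.png")[130:250,220:360]; b=cv2.imread("pics/t1.png")[215:305,165:270]
cv2.imwrite("pics/g1.png",np.hstack([cv2.resize(a,(470,403),interpolation=2),cv2.resize(b,(330,283),interpolation=2).__class__((403,330,3),np.uint8)]) if 0 else cv2.resize(a,None,fx=5,fy=5,interpolation=2))
E
python3 go.py .546 .337 .30
```

```text
t3.60 pos [0.4765 0.2286 0.1786] F [-0.8  1.   6.7] w 0.180 g 26.4 yaw 59.4 tool dp [  -4.8  128.9 -121.1] /5 [ -1.   25.8 -24.2]  tilt [0.0014 0.0013]
```

View pics/g1.png

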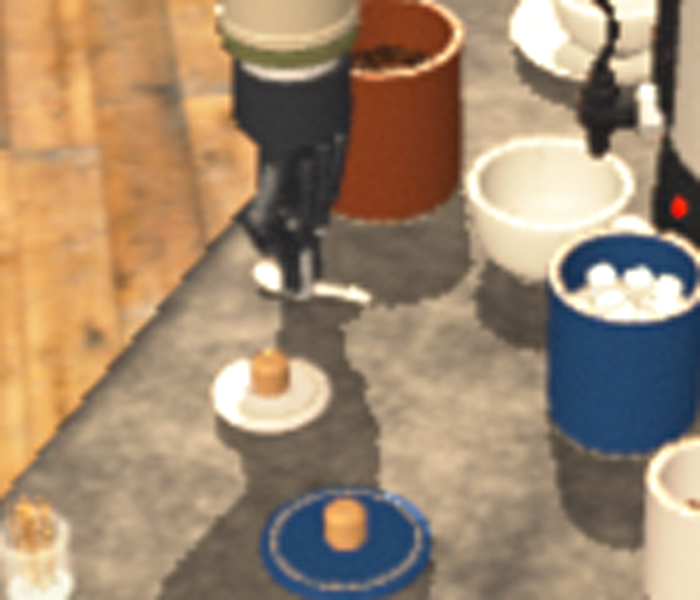

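The picture shows the fingers pinching the spoon at its neck, around (300,285) in the crop; the brown jar stands clear behind it. Lifting.

{"api": "arm_command", "payload": {
  "plan": [
    {"dp":[0,0,-20],"spin":0},
    {"dp":[0,0,-40],"spin":0},
    {"dp":[0,0,-45],"spin":0},
    {"dp":[0,0,-40],"spin":0},
    {"dp":[0,0,-15],"spin":0}
  ]
}}

```text
clock: 4.1
position: [0.4767, 0.2284, 0.3421]
ee_rot: [0.264, 0.965, 0.002, 0.002]
ft_force: [0.9, -0.1, -0.0]
grip_width: 0.179
grasp_force: 23.8
```

{"api": "arm_command", "payload": {
  "plan": [
    {"dp":[0,20,0],"spin":0},
    {"dp":[-1,35,0],"spin":0},
    {"dp":[0,40,0],"spin":0},
    {"dp":[0,30,0],"spin":0},
    {"dp":[0,0,0],"spin":0}
  ]
}}

```text
clock: 4.6
position: [0.5406, 0.339, 0.3367]
ee_rot: [0.262, 0.965, 0.0, -0.0]
ft_force: [-1.6, -0.1, -0.4]
grip_width: 0.17
grasp_force: 23.8
```

```bash
python3 - <<'E'
from h import *
a=snap("side","s2.png")[60:200,220:380]; cv2.imwrite("pics/g2.png",cv2.resize(a,None,fx=4,fy=4,interpolation=2))
E
python3 go.py .5425 .339 .263 59.4
```

```text
t4.65 pos [0.5404 0.337  0.3368] F [-0.4 -0.9 -0.5] w 0.174 g 23.8 yaw 59.5 tool dp [-0.8  2.9 73.8] /5 [-0.2  0.6 14.8]  spin 0.002 tilt [-0.001  -0.0007]
```

View pics/g2.png

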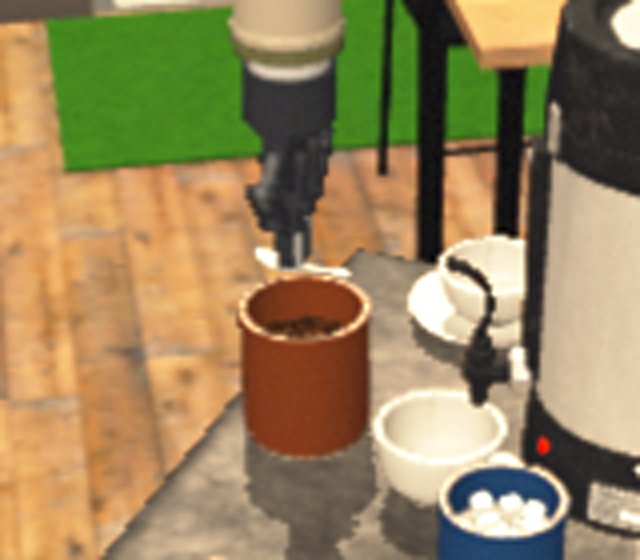

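The spoon is level above the mouth (crop (300,265)). I lower it onto the beans.

{"api": "arm_command", "payload": {
  "plan": [
    {"dp":[-0.4,1.5,15],"spin":0},
    {"dp":[-0.4,1.4,20],"spin":0},
    {"dp":[0,0,20],"spin":0},
    {"dp":[0,0,12],"spin":0},
    {"dp":[0,0,5],"spin":0}
  ]
}}

```text
clock: 5.15
position: [0.5422, 0.3365, 0.264]
ee_rot: [0.264, 0.964, -0.001, -0.001]
ft_force: [-0.7, -0.2, 0.3]
grip_width: 0.179
grasp_force: 23.8
```

{"api": "arm_command", "payload": {
  "plan": [
    {"dp":[0,0,2],"spin":0},
    {"dp":[0,0,0],"spin":0}
  ]
}}

```text
clock: 5.35
position: [0.5428, 0.3374, 0.2642]
ee_rot: [0.264, 0.965, 0.0, 0.0]
ft_force: [0.5, 0.7, 1.3]
grip_width: 0.179
grasp_force: 23.8
```

{"api": "arm_command", "payload": {
  "plan": [
    {"dp":[0,0,0],"spin":0},
    {"dp":[0,0,0],"spin":0},
    {"dp":[0,0,0],"spin":0}
  ],
  "grip": 0.1
}}

```text
clock: 5.65
position: [0.5428, 0.3375, 0.2642]
ee_rot: [0.264, 0.965, 0.0, 0.0]
ft_force: [0.2, -0.2, 0.5]
grip_width: 0.453
grasp_force: 0.0
```

{"api": "arm_command", "payload": {
  "plan": [
    {"dp":[0,0,-10],"spin":0},
    {"dp":[0,0,-30],"spin":0},
    {"dp":[0,0,-40],"spin":0},
    {"dp":[0,0,-30],"spin":0},
    {"dp":[0,0,0],"spin":0}
  ]
}}

```text
clock: 6.15
position: [0.5436, 0.3377, 0.3799]
ee_rot: [0.264, 0.965, 0.003, 0.003]
ft_force: [-0.0, -0.4, 0.3]
grip_width: 0.45
grasp_force: 0.0
```

```bash
python3 go.py .4418 .1015 .30 90
```

```text
t6.15 pos [0.5436 0.3377 0.3799] F [-0.  -0.4  0.3] w 0.450 g 0.0 yaw 59.4 tool dp [ -32.3 -255.8   77.9] /5 [ -6.5 -51.2  15.6]  spin -0.534 tilt [0.0069 0.0053]
```

{"api": "arm_command", "payload": {
  "plan": [
    {"dp":[-5,-35,0],"spin":0},
    {"dp":[-6,-45,0],"spin":0},
    {"dp":[-6,-48,0],"spin":0},
    {"dp":[-6,-48,10],"spin":0},
    {"dp":[-5,-45,20],"spin":0}
  ]
}}

```text
clock: 6.65
position: [0.4538, 0.131, 0.3448]
ee_rot: [0.264, 0.965, 0.001, 0.001]
ft_force: [-0.3, -1.5, 0.2]
grip_width: 0.448
grasp_force: 0.0
```

{"api": "arm_command", "payload": {
  "plan": [
    {"dp":[-4,-34,20],"spin":0},
    {"dp":[0,0,20],"spin":0},
    {"dp":[0,0,10],"spin":0},
    {"dp":[0,0,0],"spin":0}
  ]
}}

```text
clock: 7.05
position: [0.4403, 0.1021, 0.293]
ee_rot: [0.263, 0.965, -0.0, -0.001]
ft_force: [-0.6, -0.4, 0.3]
grip_width: 0.449
grasp_force: 0.0
```

```bash
python3 - <<'E'
from h import *
a=snap("top","t3.png")[190:270,120:210]; cv2.imwrite("pics/g3.png",cv2.resize(a,None,fx=5,fy=5,interpolation=2))
E
python3 go.py .4416 .102 .194 59.4
```

```text
t7.10 pos [0.4407 0.1023 0.2938] F [-0.3 -0.6 -0.6] w 0.448 g 0.0 yaw 59.5 tool dp [-1.   0.2 99.8] /5 [-0.2  0.  20. ]  spin 0.001 tilt [-0.0004 -0.0003]
```

View pics/g3.png

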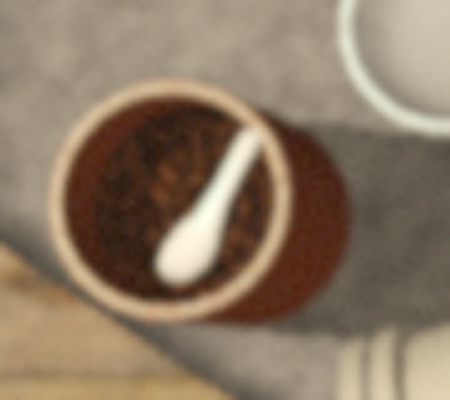

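The spoon lies on the beans inside the mouth: bowl at crop (180,270), handle end at (250,132). Now the white lid.

{"api": "arm_command", "payload": {
  "plan": [
    {"dp":[-0.5,0,30],"spin":0},
    {"dp":[-0.5,0,30],"spin":0},
    {"dp":[0,0,20],"spin":0},
    {"dp":[0,0,14],"spin":0},
    {"dp":[0,0,5],"spin":0}
  ]
}}

```text
clock: 7.6
position: [0.4416, 0.1019, 0.1942]
ee_rot: [0.263, 0.965, -0.0, -0.0]
ft_force: [0.9, -0.2, 0.2]
grip_width: 0.448
grasp_force: 0.0
```

{"api": "arm_command", "payload": {
  "plan": [
    {"dp":[0,0,0],"spin":0},
    {"dp":[0,0,0],"spin":0},
    {"dp":[0,0,0],"spin":0},
    {"dp":[0,0,0],"spin":0}
  ],
  "grip": 1,
  "newtons": 30
}}

```text
clock: 8.0
position: [0.4416, 0.1013, 0.1953]
ee_rot: [0.264, 0.965, 0.0, 0.0]
ft_force: [-0.2, 0.3, -0.2]
grip_width: 0.268
grasp_force: 29.5
```

```bash
python3 go.py .4416 .102 .194 59.4; python3 - <<'E'
from efit import *
for u in((170,216.4),(153.6,246)): 
    w=unproj("top",u,.088); print(w,np.linalg.norm(w[:2]-[.5463,.3375]))
im=snap("side","s4.png"); print(efit("side",im,GEO["white_lid"][:1],(.4416,.102),.008))
im=snap("top","t4.png"); print(efit("top",im,GEO["white_lid"][:1],(.4416,.102),.008))
E
```

```text
t8.00 pos [0.4416 0.1013 0.1953] F [-0.2  0.3 -0.2] w 0.268 g 29.5 yaw 59.4 tool dp [0.4 0.6 1.3] /5 [0.1 0.1 0.3]  spin 0.000 tilt [0.0009 0.0006]
[0.58164803 0.31642345 0.088     ] 0.04115463878979477
[0.51065373 0.35152368 0.088     ] 0.03830561482372739
(array([0.43889082, 0.09667851]), np.float64(5.4086879998673))
(array([0.44027177, 0.09874867]), np.float64(2.49140571881277))
```

{"api": "arm_command", "payload": {
  "plan": [
    {"dp":[0,0,-10],"spin":0},
    {"dp":[0,0,-30],"spin":0},
    {"dp":[0,0,-45],"spin":0},
    {"dp":[0,0,-40],"spin":0},
    {"dp":[0,0,-10],"spin":0}
  ]
}}

```text
clock: 8.6
position: [0.4423, 0.1011, 0.3346]
ee_rot: [0.264, 0.965, 0.002, 0.003]
ft_force: [-0.4, 0.3, -2.1]
grip_width: 0.269
grasp_force: 29.7
```

```bash
python3 go.py .663 -.101 .32 59.4; python3 - <<'E'
from efit import *
o=manip.get_obs()["position"]; dz=o[2]-.195; print(o)
for c in("side","top"):
    im=snap(c,c+"5.png")
    for r in ([(.018+dz,.036)],[(.012+dz,.036)],[(.018+dz,.036),(.012+dz,.036)]): print(c,efit(c,im,r,o[:2],.008))
a=cv2.imread("pics/side5.png"); u,v=np.round(proj("side",[o[0],o[1],.018+dz])).astype(int)
b=cv2.resize(a[v-50:v+50,u-60:u+60],None,fx=5,fy=5,interpolation=2)
cv2.polylines(b,[np.round((ring("side",o[:2],.018+dz,.036)-[u-60,v-50])*5+2).astype(int)],True,(0,255,255),1)
cv2.imwrite("pics/g5.png",b)
E
```

```text
t8.60 pos [0.4423 0.1011 0.3346] F [-0.4  0.3 -2.1] w 0.269 g 29.7 yaw 59.4 tool dp [-292.8  -61.6   15.4] /5 [-58.6 -12.3   3.1]  spin -0.000 tilt [0.0063 0.0032]
[0.44231676 0.10108972 0.33463142]
side (array([0.44164725, 0.09561497]), np.float64(5.623262185668579))
side (array([0.44247352, 0.10401947]), np.float64(5.584784987715776))
side (array([0.44191228, 0.09947005]), np.float64(10.716467589043939))
top (array([0.44238852, 0.09796901]), np.float64(2.4300556168829908))
top (array([0.44351667, 0.09902313]), np.float64(2.4570049932929434))
top (array([0.4446367 , 0.09974554]), np.float64(4.866805251135761))
```

View pics/g5.png

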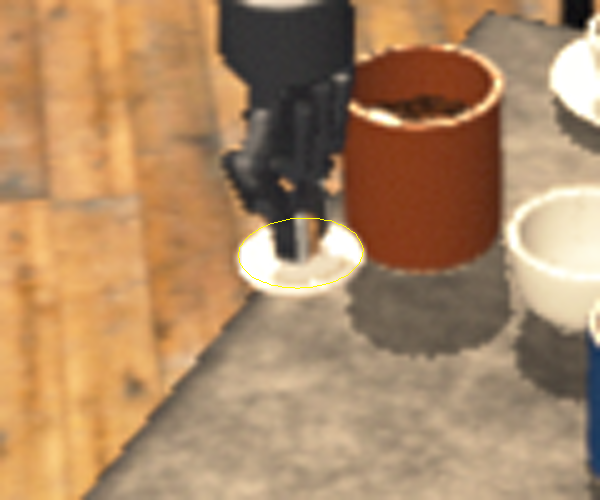

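The white lid hangs level in the fingers; the drawn ring at the TCP sits about 1 px right of or above it, so the side camera has a bias of about −1.6 mm in y. I move over the white jar and compare there.

{"api": "arm_command", "payload": {
  "plan": [
    {"dp":[-30,-6,0],"spin":0},
    {"dp":[-44,-9,0],"spin":0},
    {"dp":[-48,-10,0],"spin":0},
    {"dp":[-48,-10,0],"spin":0},
    {"dp":[-48,-10,0],"spin":0}
  ]
}}

```text
clock: 9.2
position: [0.6069, -0.0498, 0.3276]
ee_rot: [0.263, 0.965, -0.001, -0.001]
ft_force: [0.0, 0.8, -0.7]
grip_width: 0.271
grasp_force: 29.7
```

{"api": "arm_command", "payload": {
  "plan": [
    {"dp":[-44,-9,0],"spin":0},
    {"dp":[-29,-6,0],"spin":0},
    {"dp":[0,0,10],"spin":0},
    {"dp":[0,0,5],"spin":0},
    {"dp":[0,0,0],"spin":0}
  ]
}}

```text
clock: 9.7
position: [0.6605, -0.0976, 0.3123]
ee_rot: [0.263, 0.965, -0.0, -0.002]
ft_force: [-0.2, -0.5, -1.3]
grip_width: 0.263
grasp_force: 29.7
```

```bash
cat > over.py <<'E'
import sys
from efit import *
# usage: lid jar zgrasp jarx jary(side estimate): bias of side camera at the lid held over the jar
n,zg=sys.argv[1],float(sys.argv[2]); j=np.array([float(sys.argv[3]),float(sys.argv[4])])
o=manip.get_obs()["position"]; dz=o[2]-zg; r=GEO[n+"_lid"][0][1]; im=snap("side",f"side_{n}.png")
f,q=efit("side",im,[(.018+dz,r),(.012+dz,r)],o[:2],.006); f2,_=efit("side",im,[(.015+dz,r)],o[:2],.006)
print("tcp",np.round(o,4),"lidfit",np.round(f,4),np.round(f2,4),"bias",np.round(f-o[:2],4))
jf,_=efit("side",im,GEO[n+"_jar"],j,.006); print("jar now",np.round(jf,4),"-> target",np.round(j-(f-o[:2]),4))
jr=GEO[n+"_jar"][0]; u,v=np.round(proj("side",[j[0],j[1],.1])).astype(int); k=5
b=cv2.resize(im[v-55:v+45,u-60:u+60],None,fx=k,fy=k,interpolation=2)
for ring_,col in((ring("side",f,.015+dz,r),(0,255,255)),(ring("side",j,*jr),(255,0,255))):
    cv2.polylines(b,[np.round((ring_-[u-60,v-55])*k+2).astype(int)],True,col,1)
cv2.imwrite(f"pics/o_{n}.png",b)
E
python3 over.py white .195 .6621 -.1002; python3 go.py .6625 -.0986 .285 59.4
```

```text
tcp [ 0.6605 -0.0976  0.3123] lidfit [ 0.6568 -0.0963] [ 0.6563 -0.0981] bias [-0.0037  0.0012]
jar now [ 0.6598 -0.1047] -> target [ 0.6658 -0.1014]
t9.75 pos [ 0.6607 -0.0974  0.3134] F [ 1.1  0.3 -0.3] w 0.266 g 29.7 yaw 59.5 tool dp [-2.2 -0.1 28.4] /5 [-0.4 -0.   5.7]  spin 0.001 tilt [-0.0023  0.0008]
```

View pics/o_white.png

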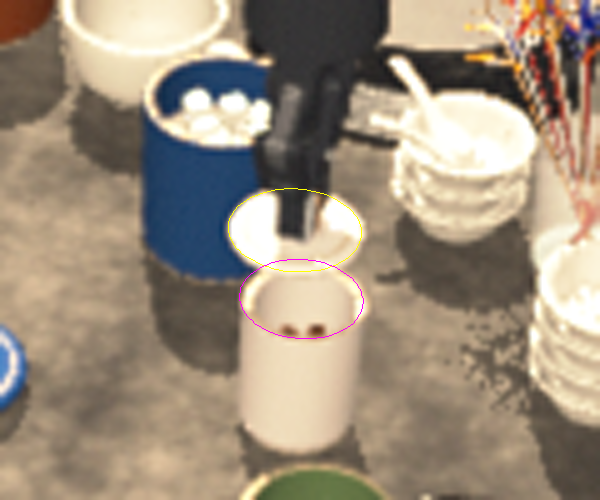

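```bash
cat > hfit.py <<'E'
from efit import *
def hull(c,xy,rings):
    h=cv2.convexHull(np.vstack([ring(c,xy,z,r) for z,r in rings]).astype(np.float32))[:,0]
    h=np.vstack([h,h[:1]]); s=np.r_[0,np.cumsum(np.linalg.norm(np.diff(h,axis=0),axis=1))]; t=np.linspace(0,s[-1],160,endpoint=False)
    p=np.c_[np.interp(t,s,h[:,0]),np.interp(t,s,h[:,1])]; d=np.roll(p,-2,0)-np.roll(p,2,0); n=np.c_[d[:,1],-d[:,0]]; return p,n/np.linalg.norm(n,axis=1)[:,None]
def hfit(c,im,rings,xy0,w=.006):
    G=grads(im)
    def sc(x):
        p,n=hull(c,x,rings); m=p.astype(np.float32)[None]
        g=cv2.remap(G[0],m,None,1)[0]*n[:,:1]+cv2.remap(G[1],m,None,1)[0]*n[:,1:]
        return -np.sqrt(np.abs(g).max(1)+.1).mean()
    g=np.arange(-w,w+1e-6,.003); b=min((sc((xy0[0]+a,xy0[1]+d)),xy0[0]+a,xy0[1]+d) for a in g for d in g)
    r=minimize(sc,b[1:],method="Nelder-Mead",options=dict(initial_simplex=np.array(b[1:])+[[0,0],[.002,0],[0,.002]],xatol=1e-4,fatol=1e-4)); return np.round(r.x,4),round(-r.fun,2)
JH=dict(brown=(.118,.055),blue=(.106,.048),green=(.096,.041),white=(.086,.034)); LR=dict(brown=.057,blue=.05,green=.043,white=.036)
def jarfit(c,im,n,xy): h,r=JH[n]; return hfit(c,im,[(0,r),(h,r)],xy,.009)
def lidfit(c,im,n,xy,dz=0,w=.006): return hfit(c,im,[(.012+dz,LR[n]),(.018+dz,LR[n])],xy,w)
E
python3 - <<'E'
from hfit import *
X=dict(brown=((.5465,.3365),(.45,-.338)),blue=((.6564,.06),(.467,-.043)),green=((.626,-.28),(.452,-.1957)),white=((.663,-.1005),(.4416,.102)))
for c in("side","top"):
    im=cv2.imread(f"pics/{c}0.png")
    for n,(j,l) in X.items(): print(c,n,"jar",*jarfit(c,im,n,j),"lid",*lidfit(c,im,n,l))
o=manip.get_obs()["position"]; dz=o[2]-.195
print(o)
for c in("side","top"):
    im=snap(c,c+"6.png"); print(c,lidfit(c,im,"white",o[:2],dz),jarfit(c,im,"white",(.663,-.1005)))
    im=cv2.imread(f"pics/{c}5.png"); print(" at table 5",lidfit(c,im,"white",(.4423,.1011),.1396))
E
```

```text
side brown jar [0.5463 0.3369] 4.58 lid [ 0.4497 -0.3374] 4.64
side blue jar [0.6575 0.072 ] 5.32 lid [ 0.466  -0.0406] 4.74
side green jar [ 0.627  -0.2768] 4.3 lid [ 0.4515 -0.1946] 4.33
side white jar [ 0.6639 -0.0986] 5.19 lid [0.4416 0.1058] 6.12
top brown jar [0.548  0.3463] 3.84 lid [ 0.4501 -0.3382] 4.73
top blue jar [0.6569 0.0661] 3.93 lid [ 0.4675 -0.0425] 3.8
top green jar [ 0.6281 -0.281 ] 4.27 lid [ 0.4524 -0.196 ] 3.94
top white jar [ 0.6666 -0.1044] 4.37 lid [0.4418 0.1043] 5.41
[ 0.66071336 -0.09741672  0.31342972]
side (array([ 0.6571, -0.0975]), np.float64(5.45)) (array([ 0.6639, -0.0989]), np.float64(4.6))
 at table 5 (array([0.442 , 0.1016]), np.float64(5.84))
top (array([ 0.6357, -0.1055]), np.float64(1.13)) (array([ 0.6572, -0.1091]), np.float64(1.2))
 at table 5 (array([0.443 , 0.0991]), np.float64(2.38))
```

{"api": "arm_command", "payload": {
  "plan": [
    {"dp":[-3,0.2,0],"spin":0},
    {"dp":[-4.4,0.3,5],"spin":0},
    {"dp":[0,0,10],"spin":0},
    {"dp":[0,0,8],"spin":0},
    {"dp":[0,0,0],"spin":0}
  ]
}}

```text
clock: 10.35
position: [0.6674, -0.1017, 0.2895]
ee_rot: [0.264, 0.965, -0.0, -0.002]
ft_force: [-0.8, 0.1, -1.6]
grip_width: 0.27
grasp_force: 29.7
```

```bash
python3 - <<'E'
from hfit import *
o=manip.get_obs()["position"]; dz=o[2]-.195; print(o)
im=snap("side","side7.png"); print(lidfit("side",im,"white",o[:2],dz),jarfit("side",im,"white",(.6639,-.0988)), efit("side",im,GEO["white_jar"][1:],(.663,-.1005),.004))
u,v=np.round(proj("side",[.663,-.1,.1])).astype(int)
cv2.imwrite("pics/g7.png",cv2.resize(im[v-30:v+40,u-40:u+40],None,fx=7,fy=7,interpolation=2))
E
```

```text
[ 0.66742503 -0.10168676  0.28950803]
(array([ 0.6638, -0.1034]), np.float64(5.29)) (array([ 0.6643, -0.0965]), np.float64(4.27)) (array([ 0.65508111, -0.10557762]), np.float64(3.8259114885419))
```

View pics/g7.png

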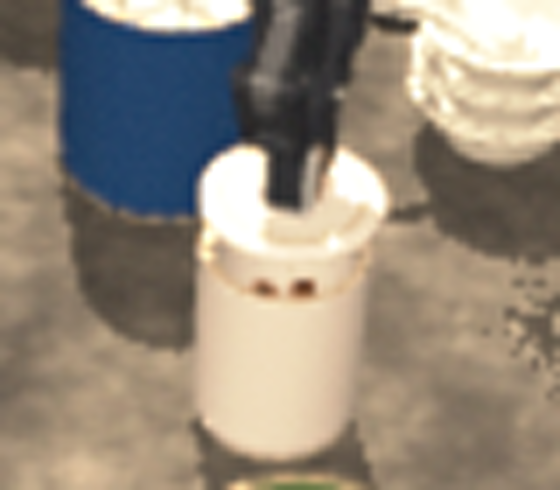

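Horizontally the lid (centre col 294) lines up with the leaning jar axis (rim centre about 288). I descend in small steps watching force.

{"api": "arm_command", "payload": {
  "plan": [
    {"dp":[0,0,5],"spin":0},
    {"dp":[0,0,5],"spin":0},
    {"dp":[0,0,3],"spin":0},
    {"dp":[0,0,0],"spin":0}
  ]
}}

```text
clock: 10.8
position: [0.6678, -0.1018, 0.278]
ee_rot: [0.264, 0.965, -0.0, -0.0]
ft_force: [-0.4, 0.4, -0.6]
grip_width: 0.269
grasp_force: 29.7
```

{"api": "arm_command", "payload": {
  "plan": [
    {"dp":[0,0,3],"spin":0},
    {"dp":[0,0,2],"spin":0},
    {"dp":[0,0,0],"spin":0}
  ]
}}

```text
clock: 11.1
position: [0.6679, -0.1019, 0.2734]
ee_rot: [0.264, 0.965, -0.0, -0.0]
ft_force: [-0.6, -0.4, -1.1]
grip_width: 0.265
grasp_force: 29.7
```

{"api": "arm_command", "payload": {
  "plan": [
    {"dp":[0,0,2],"spin":0},
    {"dp":[0,0,1.5],"spin":0},
    {"dp":[0,0,0],"spin":0}
  ]
}}

```text
clock: 11.4
position: [0.6678, -0.1021, 0.2699]
ee_rot: [0.264, 0.965, -0.0, -0.0]
ft_force: [-1.4, -0.7, -0.4]
grip_width: 0.266
grasp_force: 29.8
```

{"api": "arm_command", "payload": {
  "plan": [
    {"dp":[0,0,1],"spin":0},
    {"dp":[0,0,0],"spin":0}
  ]
}}

```text
clock: 11.6
position: [0.6679, -0.1022, 0.2694]
ee_rot: [0.264, 0.965, -0.0, -0.0]
ft_force: [-3.0, -1.2, 3.2]
grip_width: 0.267
grasp_force: 29.9
```

{"api": "arm_command", "payload": {
  "plan": [
    {"dp":[0,0,0],"spin":0},
    {"dp":[0,0,0],"spin":0},
    {"dp":[0,0,0],"spin":0}
  ],
  "grip": 0.0
}}

```text
clock: 11.9
position: [0.6681, -0.1017, 0.2692]
ee_rot: [0.264, 0.965, 0.0, 0.0]
ft_force: [-0.4, 0.6, -0.9]
grip_width: 0.498
grasp_force: 0.0
```

{"api": "arm_command", "payload": {
  "plan": [
    {"dp":[0,0,-10],"spin":0},
    {"dp":[0,0,-25],"spin":0},
    {"dp":[0,0,-40],"spin":0},
    {"dp":[0,0,-25],"spin":0},
    {"dp":[0,0,0],"spin":0}
  ]
}}

```text
clock: 12.4
position: [0.6687, -0.1024, 0.3746]
ee_rot: [0.264, 0.965, 0.001, 0.004]
ft_force: [-0.4, -1.0, -0.3]
grip_width: 0.499
grasp_force: 0.0
```

```bash
python3 go.py .4665 -.0418 .30 59.4; python3 - <<'E'
from hfit import *
for c in("side","top"):
    im=snap(c,c+"8.png"); print(c,lidfit(c,im,"white",(.6655,-.100),.074),jarfit(c,im,"white",(.6639,-.0988)), "blue lid",lidfit(c,im,"blue",(.4668,-.042)))
E
```

```text
t12.40 pos [ 0.6687 -0.1024  0.3746] F [-0.4 -1.  -0.3] w 0.499 g 0.0 yaw 59.4 tool dp [205.4 -51.   73.1] /5 [ 41.1 -10.2  14.6]  spin 0.000 tilt [ 0.0076 -0.0004]
side (array([ 0.6651, -0.101 ]), np.float64(6.11)) (array([ 0.6656, -0.094 ]), np.float64(5.4)) blue lid (array([ 0.466 , -0.0409]), np.float64(4.63))
top (array([ 0.672 , -0.1437]), np.float64(1.91)) (array([ 0.7482, -0.1693]), np.float64(2.35)) blue lid (array([ 0.4672, -0.0587]), np.float64(1.04))
```

{"api": "arm_command", "payload": {
  "plan": [
    {"dp":[35,-8,0],"spin":0},
    {"dp":[45,-11,0],"spin":0},
    {"dp":[46,-12,10],"spin":0},
    {"dp":[45,-12,20],"spin":0},
    {"dp":[34,-8,25],"spin":0}
  ]
}}

```text
clock: 13.0
position: [0.4637, -0.041, 0.3134]
ee_rot: [0.263, 0.965, 0.0, -0.0]
ft_force: [0.2, -0.4, -0.3]
grip_width: 0.501
grasp_force: 0.0
```

{"api": "arm_command", "payload": {
  "plan": [
    {"dp":[0,0,30],"spin":0},
    {"dp":[0,0,25],"spin":0},
    {"dp":[0,0,10],"spin":0},
    {"dp":[0,0,0],"spin":0}
  ]
}}

```text
clock: 13.4
position: [0.4656, -0.0417, 0.2482]
ee_rot: [0.264, 0.965, -0.001, -0.001]
ft_force: [-0.6, 0.6, 0.8]
grip_width: 0.502
grasp_force: 0.0
```

```bash
python3 go.py .4668 -.0418 .195 59.4
```

```text
t13.40 pos [ 0.4656 -0.0417  0.2482] F [-0.6  0.6  0.8] w 0.502 g 0.0 yaw 59.4 tool dp [-1.3  0.6 53.2] /5 [-0.3  0.1 10.6]  spin 0.000 tilt [-0.0032 -0.0008]
```

{"api": "arm_command", "payload": {
  "plan": [
    {"dp":[-1,0.4,20],"spin":0},
    {"dp":[0,0,18],"spin":0},
    {"dp":[0,0,10],"spin":0},
    {"dp":[0,0,5],"spin":0},
    {"dp":[0,0,0],"spin":0}
  ]
}}

```text
clock: 13.9
position: [0.4674, -0.0419, 0.1966]
ee_rot: [0.264, 0.965, -0.0, -0.0]
ft_force: [-0.2, 0.1, -0.3]
grip_width: 0.5
grasp_force: 0.0
```

{"api": "arm_command", "payload": {
  "plan": [
    {"dp":[0,0,0],"spin":0},
    {"dp":[0,0,0],"spin":0},
    {"dp":[0,0,0],"spin":0},
    {"dp":[0,0,0],"spin":0}
  ],
  "grip": 1,
  "newtons": 50
}}

```text
clock: 14.3
position: [0.4677, -0.0418, 0.1975]
ee_rot: [0.264, 0.965, 0.0, 0.001]
ft_force: [-1.0, 0.5, 6.4]
grip_width: 0.26
grasp_force: 48.7
```

{"api": "arm_command", "payload": {
  "plan": [
    {"dp":[0,0,-10],"spin":0},
    {"dp":[0,0,-30],"spin":0},
    {"dp":[0,0,-45],"spin":0},
    {"dp":[0,0,-40],"spin":0},
    {"dp":[0,0,-20],"spin":0}
  ]
}}

```text
clock: 14.8
position: [0.4676, -0.0423, 0.3457]
ee_rot: [0.264, 0.964, 0.001, 0.002]
ft_force: [1.0, -0.5, -2.9]
grip_width: 0.257
grasp_force: 49.2
```

```bash
python3 go.py .659 .064 .33 59.4;python3 - <<'E'
from hfit import *
o=manip.get_obs()["position"]
im=snap("side","s9.png");print(lidfit("side",im,"blue",o[:2],o[2]-.195))
E
```

```text
t14.80 pos [ 0.4676 -0.0423  0.3457] F [ 1.  -0.5 -2.9] w 0.257 g 49.2 yaw 59.4 tool dp [-110.5  189.    16.8] /5 [-22.1  37.8   3.4]  spin -0.000 tilt [0.0048 0.001 ]
(array([ 0.4662, -0.0484]), np.float64(5.0))
```

{"api": "arm_command", "payload": {
  "plan": [
    {"dp":[-12,20,0],"spin":0},
    {"dp":[-20,33,0],"spin":0},
    {"dp":[-23,39,0],"spin":0},
    {"dp":[-23,39,0],"spin":0},
    {"dp":[-20,33,0],"spin":0}
  ]
}}

```text
clock: 15.35
position: [0.6364, 0.0511, 0.3414]
ee_rot: [0.263, 0.965, 0.0, -0.0]
ft_force: [0.1, -0.8, -0.6]
grip_width: 0.26
grasp_force: 49.2
```

{"api": "arm_command", "payload": {
  "plan": [
    {"dp":[-12,21,0],"spin":0},
    {"dp":[0,0,6],"spin":0},
    {"dp":[0,0,6],"spin":0},
    {"dp":[0,0,0],"spin":0},
    {"dp":[0,0,0],"spin":0}
  ]
}}

```text
clock: 15.85
position: [0.6554, 0.0607, 0.3297]
ee_rot: [0.264, 0.964, 0.0, -0.0]
ft_force: [0.6, -0.7, -2.0]
grip_width: 0.259
grasp_force: 49.3
```

```bash
cat > ov.py <<'E'
import sys
from hfit import *
n=sys.argv[1]; zg,jx,jy=map(float,sys.argv[2:5]); o=manip.get_obs()["position"]; dz=o[2]-zg; h,r=JH[n]; R=LR[n]
im=snap("side",f"so_{n}.png"); f,_=lidfit("side",im,n,o[:2],dz,.009); e,_=efit("side",im,[(.018+dz,R),(.012+dz,R)],o[:2],.008); k,_=efit("side",im,[(.018+dz,R)],o[:2],.008)
print("tcp",np.round(o,4),"lid hull",f,"rings",np.round(e,4),"top ring",np.round(k,4),"jar hull",jarfit("side",im,n,(jx,jy))[0])
u,v=np.round(proj("side",[jx,jy,h])).astype(int); K=6; z0=(u-62,v-58)
b=cv2.resize(im[v-58:v+40,u-62:u+62],None,fx=K,fy=K,interpolation=2)
D=lambda p,c: cv2.polylines(b,[np.round((p-np.array(z0))*K+2.5).astype(int)],True,c,1)
D(ring("side",f,.018+dz,R),(0,255,255)); D(ring("side",f,.012+dz,R),(0,255,255)); D(ring("side",(jx,jy),h,r),(255,0,255)); D(ring("side",(jx,jy),h,r-.005),(255,0,255)); D(ring("side",(jx,jy),0,r),(255,0,255))
cv2.imwrite(f"pics/ov_{n}.png",b)
E
python3 ov.py blue .197 .6564 .0592; python3 go.py .659 .061 .297 59.4
```

```text
tcp [0.6554 0.0607 0.3297] lid hull [0.6534 0.0564] rings [0.6531 0.0535] top ring [0.6524 0.0513] jar hull [0.6581 0.0743]
t15.90 pos [0.6556 0.0608 0.33  ] F [ 0.2  0.1 -1.9] w 0.260 g 49.3 yaw 59.4 tool dp [-2.8  1.9 33. ] /5 [-0.6  0.4  6.6]  spin -0.001 tilt [0.0003 0.0003]
```

View pics/ov_blue.png

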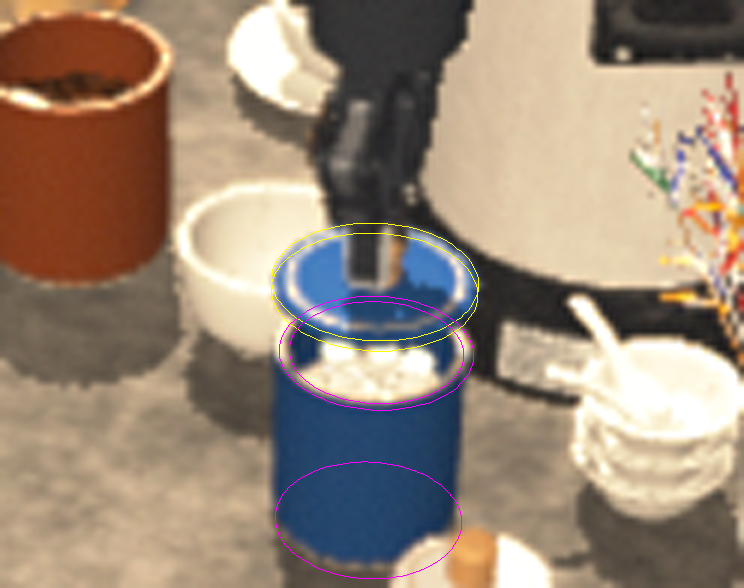

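```bash
cat > ridge.py <<'E'
from hfit import *
def samp(I,p): return cv2.remap(I,p.astype(np.float32)[None],None,cv2.INTER_LINEAR)[0]
def ridge(c,im,n,xy0,w=.01):
    h,r=JH[n]; I=cv2.GaussianBlur(im[:,:,{"brown":1,"blue":2,"green":2}[n]].astype(np.float32),(0,0),.7)
    def sc(x): 
        m,a,b=[samp(I,ring(c,x,h,q)) for q in(r-.0025,r+.004,r-.009)]
        return -np.minimum(np.tanh((m-a)/30),np.tanh((m-b)/30)).mean()
    g=np.arange(-w,w+1e-6,.0025); b=min((sc((xy0[0]+a,xy0[1]+d)),xy0[0]+a,xy0[1]+d) for a in g for d in g)
    q=minimize(sc,b[1:],method="Nelder-Mead",options=dict(initial_simplex=np.array(b[1:])+[[0,0],[.0015,0],[0,.0015]],xatol=1e-4,fatol=1e-4)); return np.round(q.x,4),round(-q.fun,2)
E
python3 - <<'E'
from ridge import *
im={c:cv2.imread(f"pics/{c}0.png") for c in("side","top")}
for n,x in dict(brown=(.5465,.3365),blue=(.6564,.0615),green=(.626,-.28)).items():
    print(n,*[ridge(c,im[c],n,x) for c in im])
K=8;b=cv2.resize(im["top"][160:240,240:310],None,fx=K,fy=K,interpolation=2)
for q,col in((ridge("top",im["top"],"blue",(.6564,.0615))[0],(0,255,255)),):
    for r in(.048,.043): cv2.polylines(b,[np.round((ring("top",q,.106,r)-[240,160])*K+3.5).astype(int)],True,col,1)
cv2.imwrite("pics/rt.png",b)
E
```

```text
brown (array([0.5476, 0.3455]), np.float64(0.51)) (array([0.5476, 0.3447]), np.float64(0.84))
blue (array([0.6549, 0.0685]), np.float64(0.27)) (array([0.6574, 0.0659]), np.float64(0.13))
green (array([ 0.6267, -0.2769]), np.float64(0.63)) (array([ 0.628 , -0.2798]), np.float64(0.68))
```

View pics/rt.png

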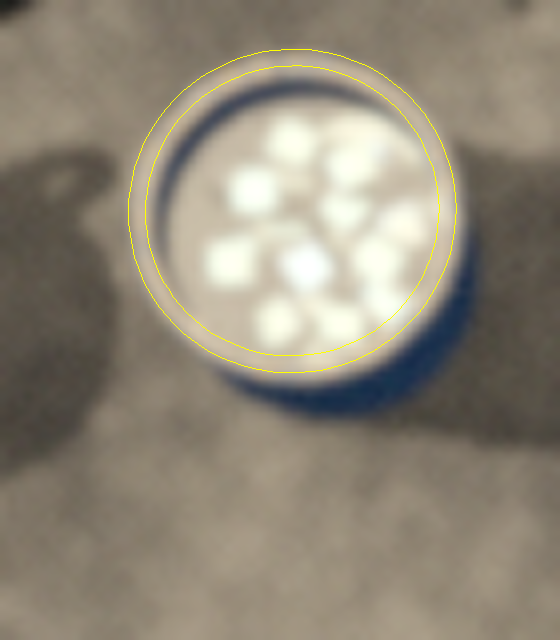

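The top crop shows the real blue rim about 1 px right of and below the drawn rings, so the jar is near (0.656, 0.063). I centre there and descend by force.

{"api": "arm_command", "payload": {
  "plan": [
    {"dp":[-0.4,2.2,8],"spin":0},
    {"dp":[0,0,10],"spin":0},
    {"dp":[0,0,8],"spin":0},
    {"dp":[0,0,4],"spin":0},
    {"dp":[0,0,0],"spin":0}
  ]
}}

```text
clock: 16.4
position: [0.6573, 0.0631, 0.2984]
ee_rot: [0.264, 0.965, -0.0, -0.001]
ft_force: [-0.1, 0.3, -1.6]
grip_width: 0.261
grasp_force: 49.3
```

{"api": "arm_command", "payload": {
  "plan": [
    {"dp":[0,0,2],"spin":0},
    {"dp":[0,0,2],"spin":0},
    {"dp":[0,0,0],"spin":0}
  ]
}}

```text
clock: 16.7
position: [0.6576, 0.0634, 0.2956]
ee_rot: [0.264, 0.965, 0.0, 0.0]
ft_force: [-0.2, 0.1, -1.6]
grip_width: 0.259
grasp_force: 49.4
```

{"api": "arm_command", "payload": {
  "plan": [
    {"dp":[0,0,1.5],"spin":0},
    {"dp":[0,0,1.5],"spin":0},
    {"dp":[0,0,0],"spin":0}
  ]
}}

```text
clock: 17.0
position: [0.6575, 0.0637, 0.2923]
ee_rot: [0.263, 0.965, 0.0, -0.0]
ft_force: [1.0, 2.7, -0.9]
grip_width: 0.261
grasp_force: 49.5
```

{"api": "arm_command", "payload": {
  "plan": [
    {"dp":[0,0,1.5],"spin":0},
    {"dp":[0,0,0],"spin":0}
  ]
}}

```text
clock: 17.2
position: [0.6576, 0.0636, 0.2917]
ee_rot: [0.264, 0.965, 0.001, 0.0]
ft_force: [-3.0, 3.2, 6.3]
grip_width: 0.261
grasp_force: 49.9
```

{"api": "arm_command", "payload": {
  "plan": [
    {"dp":[0,0,0],"spin":0},
    {"dp":[0,0,0],"spin":0},
    {"dp":[0,0,0],"spin":0}
  ],
  "grip": 0.0
}}

```text
clock: 17.5
position: [0.6575, 0.0626, 0.2908]
ee_rot: [0.264, 0.965, -0.0, 0.0]
ft_force: [-0.6, -0.4, -0.3]
grip_width: 0.499
grasp_force: 0.0
```

{"api": "arm_command", "payload": {
  "plan": [
    {"dp":[0,0,-10],"spin":0},
    {"dp":[0,0,-25],"spin":0},
    {"dp":[0,0,-40],"spin":0},
    {"dp":[0,0,-15],"spin":0},
    {"dp":[0,0,0],"spin":0}
  ]
}}

```text
clock: 18.0
position: [0.6581, 0.0627, 0.3846]
ee_rot: [0.264, 0.965, 0.001, 0.002]
ft_force: [-0.2, -0.2, 0.4]
grip_width: 0.499
grasp_force: 0.0
```

```bash
python3 go.py .452 -.1957 .30 59.4; python3 - <<'E'
from hfit import *
im=snap("side","s11.png")
cv2.imwrite("pics/g11.png",cv2.resize(im[140:290,240:420],None,fx=4,fy=4,interpolation=2))
E
```

```text
t18.00 pos [0.6581 0.0627 0.3846] F [-0.2 -0.2  0.4] w 0.499 g 0.0 yaw 59.4 tool dp [  46.1 -327.6   83.3] /5 [  9.2 -65.5  16.7]  spin -0.000 tilt [0.0053 0.001 ]
```

View pics/g11.png

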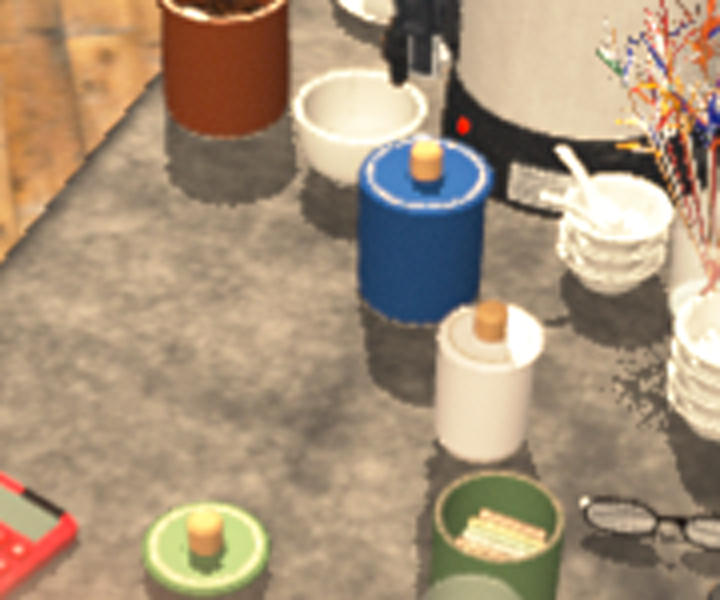

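The picture shows the blue (425,175) and white (490,335) lids seated level. I've now used up (slightly overrun) my picture budget, so I view no more and go on by numbers. Next is the green lid.

{"api": "arm_command", "payload": {
  "plan": [
    {"dp":[5,-35,0],"spin":0},
    {"dp":[6,-46,0],"spin":0},
    {"dp":[7,-48,0],"spin":0},
    {"dp":[7,-48,0],"spin":0},
    {"dp":[7,-48,10],"spin":0}
  ]
}}

```text
clock: 18.55
position: [0.514, -0.1156, 0.3706]
ee_rot: [0.264, 0.965, 0.0, 0.0]
ft_force: [0.3, -0.8, 0.6]
grip_width: 0.5
grasp_force: 0.0
```

{"api": "arm_command", "payload": {
  "plan": [
    {"dp":[6,-46,20],"spin":0},
    {"dp":[5,-36,20],"spin":0},
    {"dp":[3,-20,20],"spin":0},
    {"dp":[0,0,20],"spin":0},
    {"dp":[0,0,20],"spin":0}
  ]
}}

```text
clock: 19.05
position: [0.4507, -0.195, 0.2695]
ee_rot: [0.265, 0.964, 0.0, -0.001]
ft_force: [-0.3, -0.1, 1.1]
grip_width: 0.503
grasp_force: 0.0
```

```bash
python3 go.py .4522 -.1957 .197 59.4
```

```text
t19.05 pos [ 0.4507 -0.195   0.2695] F [-0.3 -0.1  1.1] w 0.503 g 0.0 yaw 59.3 tool dp [-1.7  0.2 72.5] /5 [-0.3  0.  14.5]  spin -0.001 tilt [-0.0013  0.0005]
```

{"api": "arm_command", "payload": {
  "plan": [
    {"dp":[-1.2,0.2,25],"spin":0},
    {"dp":[0,0,22],"spin":0},
    {"dp":[0,0,15],"spin":0},
    {"dp":[0,0,8],"spin":0},
    {"dp":[0,0,2],"spin":0}
  ]
}}

```text
clock: 19.55
position: [0.4523, -0.1948, 0.198]
ee_rot: [0.264, 0.965, -0.0, -0.001]
ft_force: [0.3, 0.5, -1.1]
grip_width: 0.5
grasp_force: 0.0
```

{"api": "arm_command", "payload": {
  "plan": [
    {"dp":[0,0,0],"spin":0},
    {"dp":[0,0,0],"spin":0},
    {"dp":[0,0,0],"spin":0},
    {"dp":[0,0,0],"spin":0}
  ],
  "grip": 1,
  "newtons": 50
}}

```text
clock: 19.95
position: [0.4532, -0.1951, 0.1997]
ee_rot: [0.264, 0.965, 0.0, 0.001]
ft_force: [-0.8, 0.9, 2.2]
grip_width: 0.255
grasp_force: 49.0
```

{"api": "arm_command", "payload": {
  "plan": [
    {"dp":[0,0,-10],"spin":0},
    {"dp":[0,0,-30],"spin":0},
    {"dp":[0,0,-45],"spin":0},
    {"dp":[0,0,-35],"spin":0},
    {"dp":[0,0,-10],"spin":0}
  ]
}}

```text
clock: 20.45
position: [0.4536, -0.1958, 0.3334]
ee_rot: [0.264, 0.965, 0.001, 0.003]
ft_force: [0.3, 0.6, -0.5]
grip_width: 0.259
grasp_force: 49.1
```

```bash
python3 go.py .628 -.280 .33 59.4
```

```text
t20.45 pos [ 0.4536 -0.1958  0.3334] F [ 0.3  0.6 -0.5] w 0.259 g 49.1 yaw 59.4 tool dp [-193.    16.3    4.5] /5 [-38.6   3.3   0.9]  spin -0.000 tilt [ 0.006  -0.0004]
```

{"api": "arm_command", "payload": {
  "plan": [
    {"dp":[-22,2,0],"spin":0},
    {"dp":[-35,3,0],"spin":0},
    {"dp":[-40,3.3,0],"spin":0},
    {"dp":[-40,3.3,0],"spin":0},
    {"dp":[-35,3,0],"spin":0}
  ]
}}

```text
clock: 20.95
position: [0.6099, -0.2703, 0.3283]
ee_rot: [0.263, 0.965, 0.0, -0.001]
ft_force: [0.2, -0.5, 0.0]
grip_width: 0.255
grasp_force: 49.1
```

{"api": "arm_command", "payload": {
  "plan": [
    {"dp":[-21,1.7,0],"spin":0},
    {"dp":[0,0,6],"spin":0},
    {"dp":[0,0,4],"spin":0},
    {"dp":[0,0,0],"spin":0},
    {"dp":[0,0,0],"spin":0}
  ]
}}

```text
clock: 21.45
position: [0.6268, -0.2788, 0.3193]
ee_rot: [0.264, 0.965, 0.0, -0.0]
ft_force: [0.9, -0.7, -1.2]
grip_width: 0.258
grasp_force: 49.1
```

```bash
python3 go.py .628 -.280 .2837 59.4; python3 ov.py green .1997 .627 -.2785
```

```text
t21.45 pos [ 0.6268 -0.2788  0.3193] F [ 0.9 -0.7 -1.2] w 0.258 g 49.1 yaw 59.4 tool dp [-1.6 -0.5 35.6] /5 [-0.3 -0.1  7.1]  spin 0.000 tilt [-0.0001  0.0007]
tcp [ 0.6268 -0.2788  0.3193] lid hull [ 0.6259 -0.2795] rings [ 0.625  -0.2838] top ring [ 0.6246 -0.2837] jar hull [ 0.6291 -0.2694]
```

{"api": "arm_command", "payload": {
  "plan": [
    {"dp":[-1,-0.4,8],"spin":0},
    {"dp":[0,0,8],"spin":0},
    {"dp":[0,0,8],"spin":0},
    {"dp":[0,0,4],"spin":0},
    {"dp":[0,0,0],"spin":0}
  ]
}}

```text
clock: 22.0
position: [0.6278, -0.2799, 0.29]
ee_rot: [0.264, 0.965, 0.0, -0.001]
ft_force: [-0.1, -0.4, -1.0]
grip_width: 0.256
grasp_force: 49.1
```

{"api": "arm_command", "payload": {
  "plan": [
    {"dp":[0,0,2],"spin":0},
    {"dp":[0,0,2],"spin":0},
    {"dp":[0,0,0],"spin":0}
  ]
}}

```text
clock: 22.3
position: [0.6281, -0.28, 0.287]
ee_rot: [0.264, 0.965, 0.0, -0.0]
ft_force: [-0.3, 0.3, -0.6]
grip_width: 0.255
grasp_force: 49.0
```

{"api": "arm_command", "payload": {
  "plan": [
    {"dp":[0,0,1.5],"spin":0},
    {"dp":[0,0,1],"spin":0},
    {"dp":[0,0,0],"spin":0}
  ]
}}

```text
clock: 22.6
position: [0.6281, -0.2799, 0.2845]
ee_rot: [0.264, 0.965, 0.0, -0.0]
ft_force: [0.2, 1.3, -1.2]
grip_width: 0.256
grasp_force: 48.9
```

{"api": "arm_command", "payload": {
  "plan": [
    {"dp":[0,0,1],"spin":0},
    {"dp":[0,0,0],"spin":0}
  ]
}}

```text
clock: 22.8
position: [0.6281, -0.28, 0.2839]
ee_rot: [0.264, 0.965, 0.0, 0.0]
ft_force: [-0.3, 1.9, 2.0]
grip_width: 0.258
grasp_force: 49.4
```

Seated. I release and go to the brown lid.

{"api": "arm_command", "payload": {
  "plan": [
    {"dp":[0,0,0],"spin":0},
    {"dp":[0,0,0],"spin":0},
    {"dp":[0,0,0],"spin":0}
  ],
  "grip": 0.0
}}

```text
clock: 23.1
position: [0.628, -0.2802, 0.2836]
ee_rot: [0.264, 0.965, -0.0, 0.0]
ft_force: [-1.3, -0.8, 1.6]
grip_width: 0.5
grasp_force: 0.0
```

{"api": "arm_command", "payload": {
  "plan": [
    {"dp":[0,0,-10],"spin":0},
    {"dp":[0,0,-25],"spin":0},
    {"dp":[0,0,-30],"spin":0},
    {"dp":[0,0,-10],"spin":0},
    {"dp":[0,0,0],"spin":0}
  ]
}}

```text
clock: 23.6
position: [0.6283, -0.2805, 0.3609]
ee_rot: [0.264, 0.965, -0.0, 0.002]
ft_force: [-0.9, -0.6, -0.2]
grip_width: 0.497
grasp_force: 0.0
```

```bash
python3 go.py .450 -.338 .30 59.4
```

```text
t23.60 pos [ 0.6283 -0.2805  0.3609] F [-0.9 -0.6 -0.2] w 0.497 g 0.0 yaw 59.4 tool dp [ 124.4 -140.3   60.4] /5 [ 24.9 -28.1  12.1]  spin 0.000 tilt [ 0.0033 -0.0011]
```

{"api": "arm_command", "payload": {
  "plan": [
    {"dp":[25,-28,0],"spin":0},
    {"dp":[30,-34,0],"spin":0},
    {"dp":[32,-36,0],"spin":0},
    {"dp":[25,-28,10],"spin":0},
    {"dp":[12.4,-14.3,20],"spin":0}
  ]
}}

```text
clock: 24.1
position: [0.4462, -0.3392, 0.3286]
ee_rot: [0.265, 0.964, 0.0, 0.0]
ft_force: [0.0, -0.3, 0.1]
grip_width: 0.504
grasp_force: 0.0
```

{"api": "arm_command", "payload": {
  "plan": [
    {"dp":[0,0,30],"spin":0},
    {"dp":[0,0,25],"spin":0},
    {"dp":[0,0,15],"spin":0},
    {"dp":[0,0,0],"spin":0}
  ]
}}

```text
clock: 24.5
position: [0.4489, -0.3368, 0.2563]
ee_rot: [0.264, 0.965, 0.0, -0.002]
ft_force: [0.5, 0.4, -0.3]
grip_width: 0.499
grasp_force: 0.0
```

```bash
python3 go.py .450 -.338 .198 59.4
```

```text
t24.50 pos [ 0.4489 -0.3368  0.2563] F [ 0.5  0.4 -0.3] w 0.499 g 0.0 yaw 59.4 tool dp [-1.7 -0.4 58.3] /5 [-0.3 -0.1 11.7]  spin 0.000 tilt [-0.004   0.0017]
```

{"api": "arm_command", "payload": {
  "plan": [
    {"dp":[-1,-0.4,20],"spin":0},
    {"dp":[0,0,18],"spin":0},
    {"dp":[0,0,12],"spin":0},
    {"dp":[0,0,7],"spin":0},
    {"dp":[0,0,1],"spin":0}
  ]
}}

```text
clock: 25.0
position: [0.4503, -0.3384, 0.2004]
ee_rot: [0.264, 0.965, 0.0, -0.0]
ft_force: [0.5, -0.8, 0.1]
grip_width: 0.499
grasp_force: 0.0
```

{"api": "arm_command", "payload": {
  "plan": [
    {"dp":[0,0,0],"spin":0},
    {"dp":[0,0,0],"spin":0},
    {"dp":[0,0,0],"spin":0},
    {"dp":[0,0,0],"spin":0}
  ],
  "grip": 1,
  "newtons": 50
}}

```text
clock: 25.4
position: [0.4506, -0.3386, 0.2016]
ee_rot: [0.264, 0.965, 0.0, 0.001]
ft_force: [-1.1, 1.1, 5.9]
grip_width: 0.254
grasp_force: 49.1
```

{"api": "arm_command", "payload": {
  "plan": [
    {"dp":[0,0,-10],"spin":0},
    {"dp":[0,0,-30],"spin":0},
    {"dp":[0,0,-45],"spin":0},
    {"dp":[0,0,-45],"spin":0},
    {"dp":[0,0,-35],"spin":0}
  ]
}}

```text
clock: 25.9
position: [0.4498, -0.3388, 0.3689]
ee_rot: [0.264, 0.964, -0.0, 0.001]
ft_force: [0.0, 0.4, -1.3]
grip_width: 0.254
grasp_force: 49.3
```

```bash
python3 go.py .546 .330 .36 59.4; python3 - <<'E'
from ridge import *
for c in("side","top"):
    im=snap(c,c+"12.png"); print(c,"jar",jarfit(c,im,"brown",(.5475,.342)),ridge(c,im,"brown",(.5475,.342)),[np.round(efit(c,im,[r],(.547,.341),.01)[0],4) for r in GEO["brown_jar"]])
    print(c,[ (n,lidfit(c,im,n,xy,dz)) for n,xy,dz in(("white",(.667,-.102),.074),("blue",(.657,.063),.094),("green",(.628,-.28),.084))])
E
```

```text
t25.90 pos [ 0.4498 -0.3388  0.3689] F [ 0.   0.4 -1.3] w 0.254 g 49.3 yaw 59.4 tool dp [258.  624.5   8.5] /5 [ 51.6 124.9   1.7]  spin -0.001 tilt [ 0.0018 -0.0009]
side jar (array([0.5589, 0.3515]), np.float64(1.54)) (array([0.5502, 0.3496]), np.float64(-0.1)) [array([0.5802, 0.3524]), array([0.579 , 0.3395])]
side [('white', (array([ 0.6651, -0.1009]), np.float64(6.17))), ('blue', (array([0.6564, 0.066 ]), np.float64(5.04))), ('green', (array([ 0.6284, -0.273 ]), np.float64(4.54)))]
top jar (array([0.548 , 0.3464]), np.float64(3.81)) (array([0.5476, 0.3448]), np.float64(0.77)) [array([0.5436, 0.3404]), array([0.5461, 0.3385])]
top [('white', (array([ 0.6654, -0.1031]), np.float64(5.54))), ('blue', (array([0.6594, 0.0637]), np.float64(3.87))), ('green', (array([ 0.6263, -0.2815]), np.float64(4.37)))]
```

{"api": "arm_command", "payload": {
  "plan": [
    {"dp":[10,24,0],"spin":0},
    {"dp":[15,36,0],"spin":0},
    {"dp":[18,43,0],"spin":0},
    {"dp":[18,43,0],"spin":0},
    {"dp":[18,43,0],"spin":0}
  ]
}}

```text
clock: 26.5
position: [0.4779, -0.1338, 0.3654]
ee_rot: [0.264, 0.965, 0.0, -0.0]
ft_force: [1.1, -0.5, -2.4]
grip_width: 0.256
grasp_force: 49.4
```

{"api": "arm_command", "payload": {
  "plan": [
    {"dp":[18,43,0],"spin":0},
    {"dp":[18,43,0],"spin":0},
    {"dp":[18,43,0],"spin":0},
    {"dp":[18,43,0],"spin":0},
    {"dp":[18,43,0],"spin":0}
  ]
}}

```text
clock: 27.0
position: [0.5099, 0.097, 0.3654]
ee_rot: [0.264, 0.965, -0.0, -0.0]
ft_force: [1.3, -0.2, -1.5]
grip_width: 0.257
grasp_force: 49.4
```

```bash
python3 go.py .5475 .342 .35 59.4; python3 - <<'E'
from hfit import *
c=np.array([(170.5/5+120-.4),(201/5+190-.4)]); print("g3 read",unproj("top",c,.118),"pred w/h",np.ptp(ring("top",(.547,.341),.118,.055),axis=0),"read 48.2,48.4")
im=cv2.imread("pics/top0.png"); K=6; b=cv2.resize(im[195:270,115:205],None,fx=K,fy=K,interpolation=2).astype(np.float32)
# radial search for the cream ridge in green channel
g=cv2.GaussianBlur(b[:,:,1],(0,0),3); pts=[]
for xy0 in((.5465,.341),):
    for a in np.linspace(0,2*np.pi,72,endpoint=False):
        best=max((float(cv2.remap(g,((proj("top",(xy0[0]+r*np.cos(a),xy0[1]+r*np.sin(a),.118))-[115,195]+.5)*K-.5).astype(np.float32).reshape(1,1,2),None,1)[0,0]),r) for r in np.arange(.044,.060,.0004))
        pts.append((xy0[0]+best[1]*np.cos(a),xy0[1]+best[1]*np.sin(a)))
from scipy.optimize import least_squares
p=np.array(pts)
s=least_squares(lambda q:np.hypot(*(p-q[:2]).T)-q[2],[.5465,.341,.0525],loss="soft_l1",f_scale=.001); print("ridge circle",np.round(s.x,4),"rms",np.sqrt(np.mean((np.hypot(*(p-s.x[:2]).T)-s.x[2])**2)))
E
```

```text
t27.00 pos [0.5099 0.097  0.3654] F [ 1.3 -0.2 -1.5] w 0.257 g 49.4 yaw 59.4 tool dp [ 92.4 230.   15.4] /5 [18.5 46.   3.1]  spin -0.000 tilt [-0.0004  0.0001]
g3 read [0.54634691 0.34282544 0.118     ] pred w/h [47.91804968 47.56121098] read 48.2,48.4
ridge circle [0.5476 0.3442 0.0523] rms 0.00017661002341950506
```

{"api": "arm_command", "payload": {
  "plan": [
    {"dp":[17,42,0],"spin":0},
    {"dp":[17,42,0],"spin":0},
    {"dp":[17,42,0],"spin":0},
    {"dp":[16,41,0],"spin":0},
    {"dp":[13,32,0],"spin":0}
  ]
}}

```text
clock: 27.5
position: [0.5421, 0.3102, 0.3649]
ee_rot: [0.263, 0.965, -0.0, -0.0]
ft_force: [1.3, 0.1, -1.8]
grip_width: 0.257
grasp_force: 49.4
```

```bash
cat > rc.py <<'E'
from hfit import *
from scipy.optimize import least_squares
def rc(c,im,xy0,z,rr,ch=1,w=.008,K=6):
    u,v=np.round(proj(c,(*xy0,z))).astype(int)-50; g=cv2.GaussianBlur(cv2.resize(im[v:v+100,u:u+100],None,fx=K,fy=K,interpolation=2)[:,:,ch].astype(np.float32),(0,0),3)
    pts=[]; rs=np.arange(rr-w,rr+w,.0004)
    for a in np.linspace(0,2*np.pi,90,endpoint=False):
        q=np.array([proj(c,(xy0[0]+r*np.cos(a),xy0[1]+r*np.sin(a),z)) for r in rs]); s=cv2.remap(g,((q-[u,v]+.5)*K-.5).astype(np.float32)[None],None,1)[0]
        k=int(np.argmax(s))
        if 0<k<len(rs)-1: pts.append((xy0[0]+rs[k]*np.cos(a),xy0[1]+rs[k]*np.sin(a)))
    p=np.array(pts); s=least_squares(lambda q:np.hypot(*(p-q[:2]).T)-q[2],[*xy0,rr],loss="soft_l1",f_scale=.0007)
    r=np.hypot(*(p-s.x[:2]).T)-s.x[2]; return np.round(s.x,4),len(p),round(float(np.median(np.abs(r)))*1000,2)
E
python3 - <<'E'
from rc import *
S0=cv2.imread("pics/side0.png");T0=cv2.imread("pics/top0.png")
for y in(.338,.343): print("side brown",rc("side",S0,(.547,y),.118,.0525),"top",rc("top",T0,(.547,y),.118,.0525))
for n,xy in(("blue",(.657,.0625)),("green",(.628,-.28))):
    h,r=JH[n]
    for c,im in(("side",S0),("top",T0)): print(c,n,rc(c,im,xy,h,r-.0025,2,.006))
E
python3 go.py .5475 .342 .35 59.4
```

```text
side brown (array([0.5475, 0.3448, 0.0526]), 76, 0.34) top (array([0.5476, 0.3442, 0.0523]), 90, 0.12)
side brown (array([0.5474, 0.3453, 0.0528]), 84, 0.42) top (array([0.5475, 0.3442, 0.0523]), 90, 0.14)
side blue (array([0.655 , 0.0663, 0.0452]), 60, 0.54)
top blue (array([0.6568, 0.0656, 0.0443]), 61, 0.48)
side green (array([ 0.6263, -0.2782,  0.038 ]), 72, 0.22)
top green (array([ 0.6274, -0.2793,  0.0379]), 85, 0.19)
t27.50 pos [0.5421 0.3102 0.3649] F [ 1.3  0.1 -1.8] w 0.257 g 49.4 yaw 59.5 tool dp [11.5 30.1 14.9] /5 [2.3 6.  3. ]  spin 0.002 tilt [-0.001  -0.0002]
```

Ridge-circle fits from both cameras agree: the brown jar's rim centre is at (0.5475, 0.3445).

{"api": "arm_command", "payload": {
  "plan": [
    {"dp":[6,15,0],"spin":0},
    {"dp":[4,12,0],"spin":0},
    {"dp":[1.5,3,5],"spin":0},
    {"dp":[0,0,10],"spin":0},
    {"dp":[0,0,0],"spin":0}
  ]
}}

```text
clock: 28.0
position: [0.548, 0.3373, 0.3487]
ee_rot: [0.265, 0.964, -0.001, -0.001]
ft_force: [0.4, -0.7, -1.7]
grip_width: 0.252
grasp_force: 49.4
```

```bash
python3 go.py .5477 .3445 .3076 59.4; python3 - <<'E'
from hfit import *
o=manip.get_obs()["position"]; im=snap("side","s13.png"); print(lidfit("side",im,"brown",o[:2],o[2]-.2016,.009))
E
```

```text
t28.00 pos [0.548  0.3373 0.3487] F [ 0.4 -0.7 -1.7] w 0.252 g 49.4 yaw 59.3 tool dp [ 3.9  6.2 41.1] /5 [0.8 1.2 8.2]  spin -0.002 tilt [-0.0021 -0.0022]
(array([0.5439, 0.3394]), np.float64(3.59))
```

```bash
python3 - <<'E'
from rc import *
o=manip.get_obs()["position"]; dz=o[2]-.2016
for c in("side","top"):
  for f,xy,d in(("0",(.450,-.338),0),("12",(.4498,-.3388),.3689-.2016)):
    im=cv2.imread(f"pics/{c}{f}.png")
    for ch in(0,1): print(c,f,ch,rc(c,im,xy,.018+d,.050,ch,.006))
    print(lidfit(c,im,"brown",xy,d,.009))
im=cv2.imread("pics/s13.png")
for ch in(0,1): print("now",rc("side",im,(o[0]-.002,o[1]+.001),.018+dz,.050,ch,.006))
E
```

```text
side 0 0 (array([ 0.4499, -0.3379,  0.0488]), 90, 0.18)
side 0 1 (array([ 0.4499, -0.3379,  0.0487]), 90, 0.17)
(array([ 0.4497, -0.3374]), np.float64(4.64))
side 12 0 (array([ 0.4486, -0.3399,  0.0488]), 75, 0.2)
side 12 1 (array([ 0.4486, -0.3398,  0.0489]), 77, 0.19)
(array([ 0.4487, -0.3407]), np.float64(4.02))
top 0 0 (array([ 0.4505, -0.3388,  0.0488]), 90, 0.13)
top 0 1 (array([ 0.4505, -0.3388,  0.0487]), 90, 0.13)
(array([ 0.4501, -0.3382]), np.float64(4.73))
top 12 0 (array([ 0.4503, -0.3443,  0.0497]), 61, 0.51)
top 12 1 (array([ 0.4507, -0.3438,  0.0494]), 65, 0.28)
(array([ 0.4508, -0.3436]), np.float64(3.44))
now (array([0.546 , 0.3343, 0.049 ]), 82, 0.46)
now (array([0.5461, 0.3341, 0.0489]), 77, 0.46)
```

{"api": "arm_command", "payload": {
  "plan": [
    {"dp":[2,4,5],"spin":0},
    {"dp":[1.6,3.1,8],"spin":0},
    {"dp":[0,0,6],"spin":0},
    {"dp":[0,0,2],"spin":0},
    {"dp":[0,0,0],"spin":0}
  ]
}}

```text
clock: 28.55
position: [0.5485, 0.3469, 0.3291]
ee_rot: [0.264, 0.965, -0.0, -0.0]
ft_force: [0.4, -0.2, -2.1]
grip_width: 0.254
grasp_force: 49.4
```

```bash
python3 go.py .5477 .3445 .3076 59.4; python3 - <<'E'
from rc import *
o=manip.get_obs()["position"]; dz=o[2]-.2016; im=snap("side","s14.png"); print(o)
for ch in(0,1): print("now",rc("side",im,(o[0]-.001,o[1]-.002),.018+dz,.049,ch,.006))
E
```

```text
t28.55 pos [0.5485 0.3469 0.3291] F [ 0.4 -0.2 -2.1] w 0.254 g 49.4 yaw 59.4 tool dp [-0.5 -2.4 21.5] /5 [-0.1 -0.5  4.3]  spin 0.000 tilt [-0.0007 -0.0006]
[0.54847914 0.34688373 0.32911917]
now (array([0.5468, 0.3458, 0.0489]), 81, 0.43)
now (array([0.5469, 0.3456, 0.0489]), 82, 0.56)
```

{"api": "arm_command", "payload": {
  "plan": [
    {"dp":[-0.6,-1,5],"spin":0},
    {"dp":[0,0,5],"spin":0},
    {"dp":[0,0,4],"spin":0},
    {"dp":[0,0,2],"spin":0},
    {"dp":[0,0,0],"spin":0}
  ]
}}

```text
clock: 29.1
position: [0.5485, 0.3459, 0.3132]
ee_rot: [0.264, 0.965, -0.0, -0.0]
ft_force: [0.5, -1.1, -2.3]
grip_width: 0.254
grasp_force: 49.4
```

{"api": "arm_command", "payload": {
  "plan": [
    {"dp":[0,0,1.5],"spin":0},
    {"dp":[0,0,1.5],"spin":0},
    {"dp":[0,0,0],"spin":0}
  ]
}}

```text
clock: 29.4
position: [0.5485, 0.3459, 0.3105]
ee_rot: [0.264, 0.965, -0.0, -0.0]
ft_force: [-0.5, 0.1, -1.0]
grip_width: 0.257
grasp_force: 49.4
```

{"api": "arm_command", "payload": {
  "plan": [
    {"dp":[0,0,1.5],"spin":0},
    {"dp":[0,0,1],"spin":0},
    {"dp":[0,0,0],"spin":0}
  ]
}}

```text
clock: 29.7
position: [0.5485, 0.3458, 0.308]
ee_rot: [0.264, 0.965, -0.0, -0.0]
ft_force: [0.1, 0.2, -1.7]
grip_width: 0.258
grasp_force: 49.4
```

{"api": "arm_command", "payload": {
  "plan": [
    {"dp":[0,0,1],"spin":0},
    {"dp":[0,0,0],"spin":0}
  ]
}}

```text
clock: 29.9
position: [0.5486, 0.3458, 0.3078]
ee_rot: [0.264, 0.965, 0.0, 0.0]
ft_force: [-2.1, -0.9, 3.5]
grip_width: 0.253
grasp_force: 50.0
```

Seated at the expected height. I release, retreat, and verify all the lids numerically.

{"api": "arm_command", "payload": {
  "plan": [
    {"dp":[0,0,0],"spin":0},
    {"dp":[0,0,0],"spin":0},
    {"dp":[0,0,0],"spin":0}
  ],
  "grip": 0.0
}}

```text
clock: 30.2
position: [0.5486, 0.3459, 0.3072]
ee_rot: [0.264, 0.965, 0.0, 0.0]
ft_force: [0.4, 0.4, -0.2]
grip_width: 0.5
grasp_force: 0.0
```

{"api": "arm_command", "payload": {
  "plan": [
    {"dp":[0,0,-10],"spin":0},
    {"dp":[0,0,-25],"spin":0},
    {"dp":[0,0,-35],"spin":0},
    {"dp":[0,0,-25],"spin":0},
    {"dp":[0,0,0],"spin":0}
  ]
}}

```text
clock: 30.7
position: [0.5492, 0.346, 0.4075]
ee_rot: [0.264, 0.965, 0.003, 0.002]
ft_force: [-0.2, 0.6, 0.5]
grip_width: 0.498
grasp_force: 0.0
```

{"api": "arm_command", "payload": {
  "plan": [
    {"dp":[40,0,-5],"spin":0},
    {"dp":[40,0,0],"spin":0},
    {"dp":[35,0,0],"spin":0},
    {"dp":[15,0,0],"spin":0},
    {"dp":[0,0,0],"spin":0}
  ]
}}

```text
clock: 31.2
position: [0.4347, 0.4136, 0.4074]
ee_rot: [0.262, 0.965, 0.0, -0.0]
ft_force: [-1.1, 0.4, 0.5]
grip_width: 0.5
grasp_force: 0.0
```

```bash
python3 - <<'E'
from rc import *
print(manip.get_obs()["position"])
S={"brown":((.548,.345),.106),"blue":((.657,.064),.094),"green":((.628,-.28),.084),"white":((.666,-.102),.074)}
for c in("side","top"):
    im=snap(c,c+"15.png"); i0=cv2.imread(f"pics/{c}0.png")
    for n,(xy,d) in S.items():
        R=LR[n]-.008; ch={"brown":1,"blue":2,"green":2,"white":0}[n]
        print(c,n,"ring",rc(c,im,xy,.018+d,R,ch,.006),"lidhull",lidfit(c,im,n,xy,d))
    for n in("tasting_glass","spoon"): print(c,n,[(round(d["score"],2),np.round(d["position"],3)) for d in finder.find_in(c,n)[:1]])
E
```

```text
[0.43470601 0.41357632 0.40737228]
side brown ring (array([0.5471, 0.3449, 0.0488]), 78, 0.27) lidhull (array([0.5456, 0.3473]), np.float64(4.28))
side blue ring (array([0.6564, 0.0627, 0.0418]), 69, 0.31) lidhull (array([0.6568, 0.0677]), np.float64(5.12))
side green ring (array([ 0.6269, -0.2808,  0.0347]), 81, 0.15) lidhull (array([ 0.6285, -0.2733]), np.float64(4.6))
side white ring (array([ 0.6678, -0.1014,  0.0275]), 39, 1.39) lidhull (array([ 0.665 , -0.1011]), np.float64(6.02))
side tasting_glass [(0.92, array([ 0.565, -0.452,  0.134]))]
side spoon []
top brown ring (array([0.547 , 0.3443, 0.0487]), 90, 0.12) lidhull (array([0.549 , 0.3449]), np.float64(3.97))
top blue ring (array([0.6566, 0.0626, 0.0418]), 90, 0.11) lidhull (array([0.6594, 0.0639]), np.float64(3.84))
top green ring (array([ 0.6275, -0.2815,  0.0347]), 90, 0.11) lidhull (array([ 0.6263, -0.2816]), np.float64(4.34))
top white ring (array([ 0.6635, -0.1171,  0.0175]), 30, 0.6) lidhull (array([ 0.6653, -0.1031]), np.float64(5.53))
top tasting_glass [(0.77, array([ 0.57 , -0.426,  0.121]))]
top spoon []
```

```bash
python3 -c "
from workcell import manip
print(manip.hand_in())"
```

```text
the job is handed in; nothing more can be done
None
```

The spoon is back on the beans in the brown jar, all four lids are on their own jars and the job is handed in at about 31 s. Blue and white were seen seated level; green and brown I judged only from forces and camera fits, because I'd already viewed 15 pictures, one over the limit of 14. The glass shows no sign of having moved.

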